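# Spring clip off a spindle with a wedge

### The arm

A 6-joint arm with a two-finger parallel gripper is mounted at the origin on a cart in front of the work surface, level with it; the furniture and walls round the work are solid. World frame = base frame: x ahead of the robot, y to its left, z up, the work surface at z = 0. Lengths are in m, angles in rad, forces in N, time in s.
With the tool pointing down it reaches from about 0.25 to 0.775 m from the base axis. Payload 4 kg.
Tool frame: the origin (TCP) lies midway between the tips of the shut fingers; the grasp point (between the pads) lies robot.tcp_to_grasp behind it (robot.tcp_to_grasp is the distance from the TCP to the grasp point, in m); y points along the fingers, x is the direction in which the jaws open and shut, and the axes are right-handed (so a half turn about y gives the same grasp; the last joint's range is limited). The gripper opens to 94 mm and grips with 3 to 60 N. Pads are 16 mm wide; open, the fingers measure 119 mm over their backs; the gripper's body (75 mm by 177 mm) begins 78 mm behind the grasp point.
Start: joints at [-1.275, 0.087, 1.371, -0, 1.684, -0.103], TCP at [0.214, -0.507, 0.18] pointing down, gripper open.
Joint ranges: [-3.1, 3.1], [-0.76, 2.03], [0.27, 2.55], [-1.08, 4.22], [0.17, 2.65], [-2.57, 2.57]. Speed limits (rad/s): [2.79, 2.79, 3.14, 3.14, 3.14, 3.14].

### API

Orientations are given as [roll, pitch, yaw] about the fixed x, y, z axes, in that order (R = Rz(yaw) Ry(pitch) Rx(roll)).
In Python, from bench import robot gives the robot as it stands.
- The arm moves only by the tool arm_command, never from a script. Its argument "series" is text: rows parted by semicolons, each of 7 numbers parted by spaces: the turn, a rotation vector about the tool's x, y, z in rad, then the shift along the tool's x, y, z in m, then the finger opening in m, from 0 to 0.094. A call has 1 to 12 rows; each row shifts and turns the pose as measured when the row begins, along the tool's axes as they then stand; what a row does not reach is not made up. A row lasts 1/10 s, in which the tool goes at most 50 mm and 8.59 degrees, less where a joint would pass 70% of its speed; a pose out of reach is approached as far as the arm can. A call with a gripper value outside its range is refused whole. The fingers move at their own pace and stop on an object; the grip force is fixed at half the most. Time passes only in rows, so rows that do not move let the fingers close. It gives the time, the measured TCP pose, the force and the opening at its end, in the units of the state.
- robot.get_obs(): the state, without advancing time (a new reading comes with each control period).
- robot.snapshot(name): name is "scene" or "top" or "wrist"; returns the picture (384x512x3 uint8, blue, green, red); there is no depth.
- robot.camera_params(name): a dict with "fx", "fy", "cx", "cy" (pixels), "extrinsics" (4x4, takes a point from camera to world coordinates). Camera axes: x right, y up, looking along -z (the intrinsics and any distortion apply to the point x, -y, -z); pixel columns grow to the right and rows downward; lengths in m; the calibration is good to about 2 mm. The wrist camera is an equidistant fisheye: a pixel r from the principal point sees the ray r / f radians off the axis. A picture is of the moment at which its call begins: read the wrist's pose just before it. camera_params takes no time and is no camera call; for the wrist camera it gives the pose at the moment of the call.
- robot.close_job(): hands the job in, once; it reports no verdict.
Trained networks look in the newest picture that a camera, given by its name, has taken for a name from the list of things; names that differ only in an ending like _2 or _b are one class to them, and where a whole thing is asked for, a point or a joint stands for the part that bears it (a point fixed in the world has none). Each returns a list of dicts, best first, with "score" (0 to 1); they miss things now and then, are a little off and sometimes report something else, mostly with a low value. They report only what shows in the picture. A call takes as long as a camera call. They do not tell look-alikes from the thing itself.
- robot.spot_in(camera, target): "centre" ([x, y, z] in m, in the coordinates of the camera as it stood for that picture, good to about 4 mm: the middle of the surface that is visible of it).
The state is a dict: "time": time; "joint_positions": joint angles; "qvel": joint speeds; "joint_torque": joint torques, N m; "tool_pos": TCP position; "ee_rot": TCP orientation; "wrist_force": force on the tool from outside, world axes, zero at the start; "wrist_torque": the same for the moment, N m; "width": finger opening in m.
Only numpy, scipy, OpenCV 4.12 (cv2) and the standard library are available. Lean on these libraries where they do the work, as an engineer would, in place of code of your own. Each camera call takes 0.05 s, during which the arm holds its last target.

### The job

Take the wedge from its wooden block, press it down between the two legs of the spring clip until its tip rests on the spindle, so that the legs are spread out of the groove, and ease the clip along its bed off the free end of the spindle and up against the end stop. Then pull the wedge straight out so that the clip closes again there, and put the wedge back in its block, fully home. Press and push gently, feeling for contact, so that the spindle is not scored and the clip is not strained; move the clip with the wedge only, not with the gripper, and leave the other things on the bench alone.

Things in the scene. Friction and masses are not known exactly. Their poses are not given: they have to be found in the camera images.
- stand: Fixed aluminium stand, 158 mm long (x), 76 wide. Origin: middle of the underside below the spindle's groove, z up. A steel spindle along its x axis, axis 69 mm up, is held at +x in a grey cheek (x 48 to 78, 96 high), carries a brass bush (dia 36, x 22 to 42), has a groove of dia 12 at x -7 to 7 between lands of dia 16; free end at x = -22.
- spindle_end (a point): Centre of the spindle's free end, 69 mm above the bench; axes as the stand's, so off the spindle is -x.
- bed_stop (a point): End stop of the T-slot bed, on its floor, 8 mm above the bench, 70 mm from the stand's origin to -x. The bed lies under the spindle, rails' tops 24 mm up; it guides the clip's foot along x and holds it down, and stops the clip's origin at x = -47 mm of the stand. Beyond x = -27 mm the clip's legs are past the spindle's end.
- clip: Dark steel spring clip, 112 mm high. Origin: middle of the underside of its slippery white foot (46 x 40 x 8 mm, 2 mm play in the T-slot), z up, x along the spindle. Two strip legs 10 mm wide (x), 4 thick, hinged 16 mm up, stand either side of the spindle, inner faces 12 mm apart in the groove, so the clip cannot slide till each is spread.
- clip_throat (a point): Middle of the clip's throat, 101 mm above its underside: here the legs are 8 mm apart; above, they flare to a mouth 22 mm apart at 112 mm. A wedge pressed in centrally meets up to about 12 N of spring and friction, growing evenly; then friction keeps it in and it carries the clip along; some newtons pull it out.
- clip_left (a joint): Angle of the leg at the clip's +y side, rad: 0 gripping the groove, positive outward (about 0.05 clears the 16 mm land of a centred clip), -0.035 when the clip is empty and closed.
- clip_right (a joint): Angle of the leg at the clip's -y side, read in the same way.
- wedge: Loose steel wedge, 120 mm long, ~0.12 kg. Origin: middle of its tip, z up. Each flank (+-y, to face the clip's legs) has a channel 15 mm wide (x) between cheeks 4.5 wide, 2 proud: the legs ride in it. Over the channel floors it is 5 mm thick at the tip, evenly to 19.6 at 32 mm up, then so to 50. Tip on the 16 mm lands, the clip is fully spread; 1.5 mm off centre a leg may still catch.
- wedge_grip (a point): Grip point on the axis of the wedge's wooden handle, 90 mm above the tip. The handle, 24 (x) x 20 (y) mm, runs from 56 to 120 mm above the tip; below it a collar 38 x 40 mm from 50 to 56 mm.
- tool_block: Fixed wooden block, 70 (x) x 70 (y) x 60 mm high. Origin: middle of the underside. In its top an upright socket 29 (x) x 28.5 (y) mm, 56 deep, where the wedge stands: collar on the top, tip 10 mm above the bench, its axes along the block's.
Mind the look-alikes: they are no part of the job. What is shaped like the wedge but orange is not meant.

How it is judged:
By the outcome, as a careful person would: the job done as asked, in the order asked, and still so for the second after the job is handed in, with the robot touching nothing.
It also fails if it takes over 67 s, if anything falls off the work surface, if the arm or the gripper's body presses on something with over 40 N, if the wrist force passes 120 N, or if a joint passes its speed limit or range.

## Working session

There is one attempt and no reset: what is moved stays moved. The work goes in short steps, Python scripts to look and compute and a tool call to move; the robot and the scene stay as the last step left them, time stands still between calls to the robot, and variables do not carry over. Pictures are saved under pics/ and viewed, and the job is handed in when it is done.

Besides the shell and the picture viewer there is one more tool, called after "Request:" as name(argument=value, ...), one argument or row to a line, values as JSON. arm_command: Moves the arm, as the interface text tells. Its arguments: {"type":"object","properties":{"series":{"type":"string"}},"required":["series"]}

```bash
mkdir -p pics; ls
python3 - <<'E'
from bench import robot
import cv2,numpy as np
o=robot.get_obs()
for k,v in o.items(): print(k,v)
print(robot.tcp_to_grasp)
for n in ["scene","top","wrist"]:
    im=robot.snapshot(n); cv2.imwrite(f"pics/a_{n}.png",im)
    p=robot.camera_params(n); print(n,{k:(np.round(v,3).tolist() if k=='extrinsics' else v) for k,v in p.items()})
print(robot.get_obs()['time'])
E
```

```text
pics
time 0.0
joint_positions [-1.27507455e+00  8.79013841e-02  1.37223804e+00 -1.44442924e-05
  1.68360652e+00 -1.03079861e-01]
qvel [ 0.00031652 -0.00141629 -0.00177645 -0.00045329 -0.00107849  0.00115695]
joint_torque [-2.49439354e-04 -3.40178490e+01 -3.02429652e+01  7.18093012e-02
  3.29054415e-02 -1.69494469e-04]
tool_pos [ 0.21339605 -0.50625597  0.17884178]
ee_rot [-1.57058904  0.00214334 -1.17199608]
wrist_force [-0.23605768  0.07202081 -0.06596356]
wrist_torque [-0.00370307 -0.01735612 -0.01557489]
width 0.09397965391434981
0.0188
scene {'fx': 406.2700343766506, 'fy': 406.2700343766506, 'cx': 251.7244147024705, 'cy': 182.16392175947516, 'extrinsics': [[-0.139, -0.481, 0.866, 1.26], [0.99, -0.088, 0.11, 0.093], [0.023, 0.872, 0.488, 0.508], [0.0, 0.0, 0.0, 1.0]]}
top {'fx': 350.7592123325819, 'fy': 350.7592123325819, 'cx': 252.75393648547637, 'cy': 186.923534695688, 'extrinsics': [[-0.026, 0.994, -0.105, 0.451], [-0.999, -0.029, -0.03, -0.023], [-0.033, 0.104, 0.994, 0.927], [0.0, 0.0, 0.0, 1.0]]}
wrist {'fx': 297.3186396354542, 'fy': 297.3186396354542, 'cx': 258.5854520579753, 'cy': 190.98232293762027, 'extrinsics': [[0.388, 0.882, 0.266, 0.291], [-0.921, 0.372, 0.11, -0.474], [-0.001, -0.288, 0.958, 0.384], [0.0, 0.0, 0.0, 1.0]]}
0.15
```

View pics/a_scene.png

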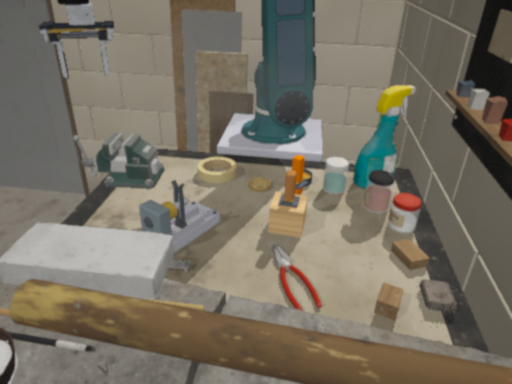

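View pics/a_top.png

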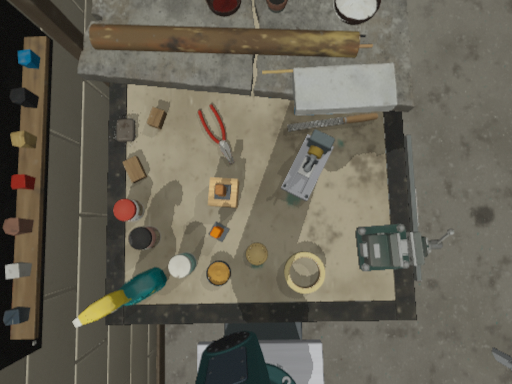

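View pics/a_wrist.png

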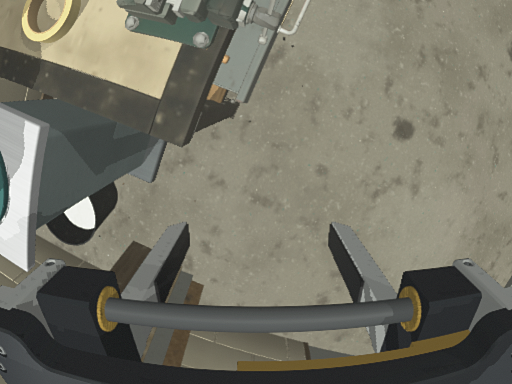

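```bash
cat > h.py <<'E'
from bench import robot
import cv2,numpy as np
def params(n):
    p=robot.camera_params(n); return p,np.array(p['extrinsics'])
def proj(n,P,pe=None):
    p,E=pe or params(n); P=np.atleast_2d(P); c=(np.linalg.inv(E)@np.c_[P,np.ones(len(P))].T)[:3].T
    x,y,z=c[:,0],-c[:,1],-c[:,2]
    if n=='wrist':
        r=np.hypot(x,y); th=np.arctan2(r,z); u=x/r*th;v=y/r*th
    else: u=x/z; v=y/z
    return np.c_[p['cx']+p['fx']*u,p['cy']+p['fy']*v]
def toworld(n,c,pe=None):
    p,E=pe or params(n); return (E@np.r_[c,1])[:3]
E
python3 - <<'E'
from h import *
for n in ["top","scene"]:
    im=robot.snapshot(n)
    for t in ["stand","clip","clip_throat","wedge","wedge_grip","tool_block","spindle_end"]:
        for d in robot.spot_in(n,t)[:3]:
            w=toworld(n,d['centre']); print(n,t,round(d['score'],2),np.round(w,4),np.round(proj(n,w))[0])
im=cv2.imread('pics/a_top.png')[110:260,190:350]; cv2.imwrite('pics/c_top.png',cv2.resize(im,None,fx=4.9,fy=4,interpolation=2)if 0 else cv2.resize(im,None,fx=4,fy=4,interpolation=2))
im=cv2.imread('pics/a_scene.png')[140:280,120:320]; cv2.imwrite('pics/c_scene.png',cv2.resize(im,None,fx=4,fy=4,interpolation=2))
print(robot.get_obs()['time'])
E
```

```text
top stand 0.87 [ 0.6075 -0.1407  0.0247] [308. 162.]
top clip 0.76 [ 0.5931 -0.1308  0.0146] [304. 168.]
top clip_throat 0.54 [ 0.5882 -0.1333  0.0176] [305. 170.]
top wedge 0.66 [0.4411 0.0879 0.0561] [220. 229.]
top wedge 0.6 [0.5251 0.0712 0.064 ] [225. 195.]
top wedge_grip 0.79 [0.5351 0.073  0.0649] [225. 191.]
top wedge_grip 0.6 [0.4387 0.0855 0.0524] [221. 230.]
top tool_block 0.92 [0.5336 0.0781 0.0591] [223. 191.]
top spindle_end 0.77 [ 0.603 -0.139  0.024] [307. 164.]
scene stand 0.65 [ 0.632  -0.1366  0.0242] [176. 233.]
scene clip 0.72 [ 0.6007 -0.1364  0.0587] [179. 210.]
scene clip_throat 0.79 [ 0.601  -0.1376  0.0562] [179. 211.]
scene wedge 0.79 [0.4448 0.0961 0.0865] [299. 171.]
scene wedge 0.7 [0.5427 0.0804 0.0873] [290. 192.]
scene wedge_grip 0.7 [0.4411 0.0943 0.0824] [299. 172.]
scene wedge_grip 0.65 [0.545  0.0829 0.0868] [291. 193.]
scene tool_block 0.58 [0.5657 0.0756 0.0385] [285. 218.]
scene spindle_end 0.68 [ 0.6326 -0.1378  0.0235] [175. 233.]
0.95
```

View pics/c_top.png

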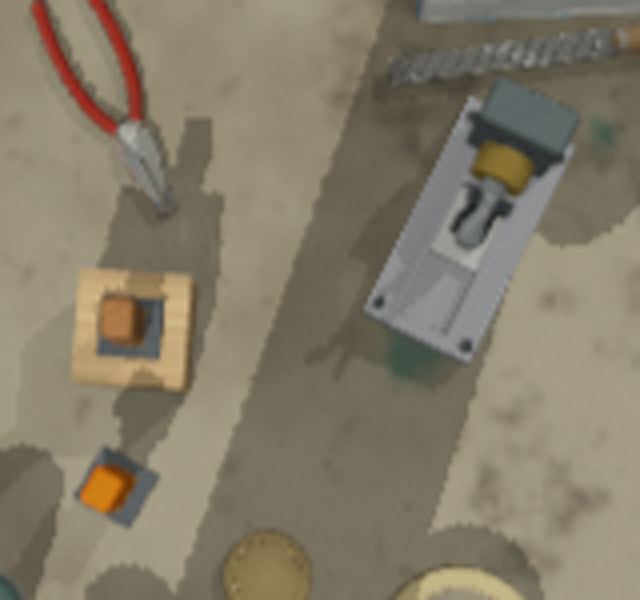

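View pics/c_scene.png

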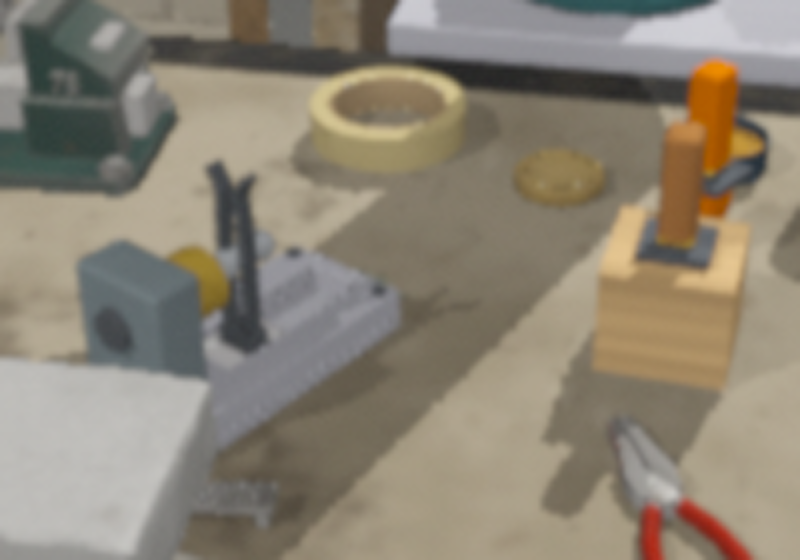

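```bash
cat > fit.py <<'E'
from h import *
from scipy.optimize import least_squares
def box(x0,x1,y0,y1,z): return np.array([[x0,y0,z],[x1,y0,z],[x1,y1,z],[x0,y1,z]])
def tf(p,P):
    x,y,a=p; c,s=np.cos(a),np.sin(a); P=np.atleast_2d(P)
    return np.c_[x+c*P[:,0]-s*P[:,1],y+s*P[:,0]+c*P[:,1],P[:,2]]
def overlay(n,im,items,crop,s,pe=None):
    u0,v0,u1,v1=crop; o=cv2.resize(im[v0:v1,u0:u1],None,fx=s,fy=s,interpolation=2)
    for P,col in items:
        q=(proj(n,P,pe)-[u0,v0]+0.5)*s-0.5
        cv2.polylines(o,[np.round(q).astype(int).reshape(-1,1,2)],True,col,1)
    return o
def standitems(p):
    G=(0,255,0);R=(0,0,255);Y=(0,255,255)
    th=np.linspace(0,6.28,20)
    circ=lambda x,r:np.c_[0*th+x,r*np.cos(th),69e-3+r*np.sin(th)]
    return [(tf(p,box(-.080,.078,-.038,.038,0)),G),(tf(p,box(.048,.078,-.038,.038,.096))[:],R) ,(tf(p,circ(-.022,.008)),Y),(tf(p,circ(.022,.018)),Y),(tf(p,circ(.042,.018)),Y)]
def clipitems(p):
    return [(tf(p,box(-.005,.005,.011,.015,.120)),(255,0,255)),(tf(p,box(-.005,.005,-.015,-.011,.120)),(255,0,255)),(tf(p,box(-.023,.023,-.02,.02,.016)),(255,255,0))]
def wedgeitems(p,z=.01):
    return [(tf(p,box(-.019,.019,-.02,.02,z+.056)),(255,0,0)),(tf(p,box(-.012,.012,-.010,.010,z+.12)),(255,0,255)),(tf(p,box(-.012,.012,-.010,.010,z+.056)),(255,0,255))]
def blockitems(p):
    return [(tf(p,box(-.035,.035,-.035,.035,.06)),(0,255,0)),(tf(p,box(-.035,.035,-.035,.035,0)),(0,200,0))]
E
python3 - <<'E'
from fit import *
im=cv2.imread('pics/a_top.png')
# block from top corners
cor=np.array([[82,268],[192,274],[186,389],[72,383]])/4+[190,110]-0.4
L=box(-.035,.035,-.035,.035,.06)
# image: first two corners top (world +x), left = +y
Lp=np.array([[.035,.035,.06],[.035,-.035,.06],[-.035,-.035,.06],[-.035,.035,.06]])
r=least_squares(lambda p:(proj('top',tf(p,Lp))-cor).ravel(),[.53,.075,0]); print('block',r.x,np.round(r.fun,2))
b=r.x
st=[.607,-.14,-.45]
o=overlay('top',im,blockitems(b)+wedgeitems(b)+standitems(st)+clipitems(st),(200,125,344,245),5)
cv2.imwrite('pics/o1.png',o)
im=cv2.imread('pics/a_scene.png')
o=overlay('scene',im,blockitems(b)+wedgeitems(b)+standitems(st)+clipitems(st),(130,145,320,265),4)
cv2.imwrite('pics/o2.png',o)
E
```

```text
block [ 0.53303449  0.0780599  -0.08447614] [-0.22  0.4   0.11  0.41 -0.17 -0.35  0.28 -0.45]
```

View pics/o1.png

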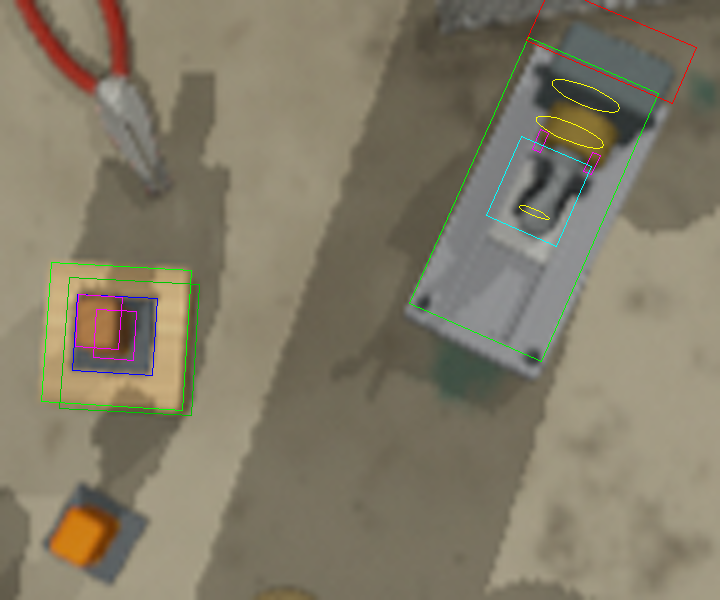

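View pics/o2.png

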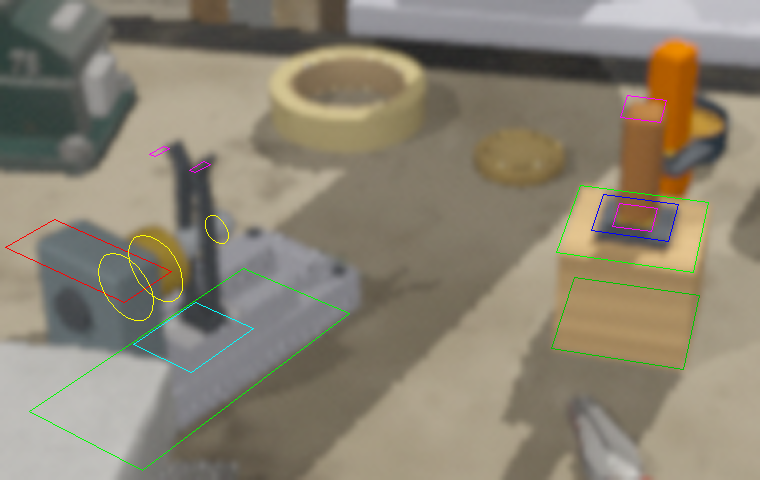

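```bash
cat > plan.py <<'E'
from h import *
from scipy.spatial.transform import Rotation as Ro
def pose():
    o=robot.get_obs(); return np.array(o['tool_pos']),Ro.from_euler('xyz',o['ee_rot']),o
def plan(target,yaw,n,w,pos=None,R=None):
    p,R0,_=pose()
    if pos is not None: p=np.array(pos)
    if R is not None: R0=R
    Rt=Ro.from_euler('xyz',[-np.pi/2,0,yaw]); t=np.array(target)
    out=[]
    for k in range(n):
        f=1/(n-k); rv=(R0.inv()*Rt).as_rotvec()*f; d=R0.inv().apply((t-p)*f)
        rv=np.round(rv,3); d=np.round(d,4)
        out.append(' '.join(f'{v:g}' for v in list(rv)+list(d)+[w]))
        p=p+R0.apply(d); R0=R0*Ro.from_rotvec(rv)
    print('; '.join(out)); return p,R0
E
python3 - <<'E'
from plan import *
p,R=plan([.2134,-.5063,.30],-1.172,3,.06)
p,R=plan([.37,-.21,.30],-1.4,9,.06,p,R)
print('--');p,R=plan([.5,.05,.30],-1.655,9,.06,p,R)
E
```

```text
0 0 0 -0.0002 -0.04 0 0.06; 0 0 0 -0.0002 -0.04 0 0.06; 0 0 0 -0.0002 -0.04 0.0001 0.06
0 0.025 0 -0.0236 -0 0.0288 0.06; 0 0.025 0 -0.0243 -0 0.0282 0.06; 0 0.025 0 -0.025 -0 0.0276 0.06; 0 0.026 0 -0.0257 -0 0.027 0.06; 0 0.025 0 -0.0263 -0 0.0263 0.06; 0 0.026 0 -0.027 -0 0.0256 0.06; 0 0.025 0 -0.0277 -0 0.0249 0.06; 0 0.026 0 -0.0283 -0 0.0242 0.06; 0 0.025 0 -0.0289 -0 0.0235 0.06
--
-0 0.028 0 -0.026 -0 0.0191 0.06; -0 0.028 0 -0.0265 -0 0.0184 0.06; -0 0.028 0 -0.027 -0 0.0177 0.06; -0 0.029 0 -0.0275 -0 0.0169 0.06; -0 0.028 0 -0.028 -0 0.0161 0.06; -0 0.029 0 -0.0285 -0 0.0153 0.06; -0 0.028 0 -0.0289 -0 0.0145 0.06; -0 0.029 0 -0.0293 -0 0.0136 0.06; -0 0.028 0 -0.0297 -0 0.0128 0.06
```

Request:
arm_command(
  series="0 0 0 0 -0.04 0 0.06; 0 0 0 0 -0.04 0 0.06; 0 0 0 0 -0.04 0 0.06; 0 0.025 0 -0.024 0 0.029 0.06; 0 0.025 0 -0.024 0 0.028 0.06; 0 0.025 0 -0.025 0 0.028 0.06; 0 0.025 0 -0.026 0 0.027 0.06; 0 0.025 0 -0.026 0 0.026 0.06; 0 0.025 0 -0.027 0 0.026 0.06; 0 0.025 0 -0.028 0 0.025 0.06; 0 0.025 0 -0.028 0 0.024 0.06; 0 0.025 0 -0.029 0 0.024 0.06",
)

```text
time: 2.15
tool_pos: [0.3755, -0.2033, 0.3036]
ee_rot: [-1.568, 0.004, -1.417]
wrist_force: [0.1, -0.3, 0.9]
width: 0.0598
```

Run:
```python
from plan import *
p,R,o=pose(); print(p,o['ee_rot'],o['wrist_force'])
plan([.5,.04,.28],-1.655,10,.06)
```

```text
[ 0.37553169 -0.20328356  0.30363927] [-1.56836358  0.00387319 -1.41687689] [ 0.10049397 -0.28622615  0.88757022]
-0 0.024 -0 -0.0221 0.0025 0.016 0.06; -0 0.024 -0 -0.0225 0.0025 0.0155 0.06; -0 0.024 -0.001 -0.0229 0.0025 0.0149 0.06; -0 0.024 -0 -0.0232 0.0025 0.0144 0.06; -0 0.024 -0.001 -0.0236 0.0025 0.0138 0.06; -0 0.024 -0 -0.0239 0.0024 0.0133 0.06; -0 0.024 -0.001 -0.0242 0.0024 0.0127 0.06; -0.001 0.023 -0 -0.0245 0.0024 0.0121 0.06; -0 0.024 -0.001 -0.0248 0.0024 0.0115 0.06; -0.001 0.023 -0 -0.025 0.0024 0.011 0.06
```

Request:
arm_command(
  series="0 0.024 0 -0.022 0.0025 0.016 0.06; 0 0.024 0 -0.0225 0.0025 0.0155 0.06; 0 0.024 0 -0.023 0.0025 0.015 0.06; 0 0.024 0 -0.023 0.0025 0.0145 0.06; 0 0.024 0 -0.0235 0.0025 0.014 0.06; 0 0.024 0 -0.024 0.0025 0.013 0.06; 0 0.024 0 -0.024 0.0025 0.0125 0.06; 0 0.023 0 -0.0245 0.0025 0.012 0.06; 0 0.024 0 -0.025 0.0025 0.0115 0.06; 0 0.023 0 -0.025 0.0025 0.011 0.06; 0 0 0 0 0 0 0.06",
)

```text
time: 3.25
tool_pos: [0.5054, 0.0547, 0.2805]
ee_rot: [-1.564, 0.003, -1.658]
wrist_force: [-0.4, -0.0, -0.3]
width: 0.0599
```

Run:
```python
from fit import *
o=robot.get_obs(); print(o['time'],o['tool_pos'],o['ee_rot'],o['qvel'])
pe=params('wrist'); im=robot.snapshot('wrist'); cv2.imwrite('pics/w1.png',im)
import pickle; pickle.dump(pe,open('pics/w1.pkl','wb')); print(np.round(pe[1],3))
for t in ["stand","clip","wedge","tool_block","spindle_end"]:
    for d in robot.spot_in('wrist',t)[:3]:
        w=toworld('wrist',d['centre'],pe); print(t,round(d['score'],2),np.round(w,4),np.round(proj('wrist',w,pe))[0])
```

```text
3.25 [0.50542134 0.0547435  0.28052677] [-1.56438738  0.0034101  -1.65793417] [-0.02143367 -0.02091711  0.00567454 -0.04004957  0.02029731 -0.01536944]
[[-0.087  0.956  0.28   0.588]
 [-0.996 -0.083 -0.028  0.047]
 [-0.003 -0.282  0.96   0.486]
 [ 0.     0.     0.     1.   ]]
stand 0.88 [ 0.6128 -0.1383  0.0207] [373.  85.]
clip 0.7 [ 0.5958 -0.1332  0.0288] [372.  96.]
wedge 0.73 [0.4457 0.0875 0.064 ] [241. 205.]
wedge 0.65 [0.5397 0.0784 0.0786] [240. 143.]
wedge 0.15 [ 0.5947 -0.1345  0.0265] [373.  96.]
tool_block 0.94 [0.5386 0.0767 0.0557] [242. 142.]
tool_block 0.55 [ 0.5971 -0.1331  0.0793] [385.  94.]
spindle_end 0.61 [ 0.6145 -0.1359  0.0259] [372.  84.]
spindle_end 0.42 [0.5441 0.0756 0.0796] [241. 140.]
```

View pics/w1.png

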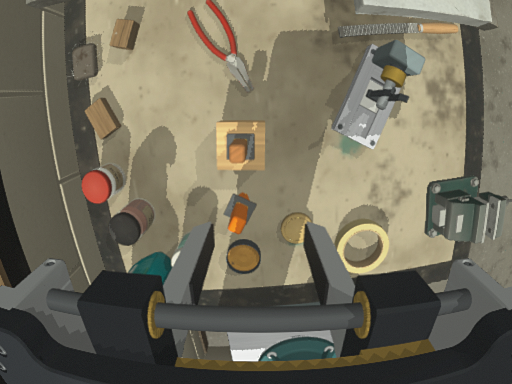

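Run:
```python
from fit import *
import pickle; pe=pickle.load(open('pics/w1.pkl','rb'))
im=cv2.imread('pics/w1.png')
b=[.533,.0781,-.0845]; st=[.590,-.133,-.44]
o=overlay('wrist',im,blockitems(b)+wedgeitems(b),(200,105,280,185),8,pe)
cv2.imwrite('pics/o3.png',o)
o=overlay('wrist',im,standitems(st)+clipitems(st),(325,35,435,155),5,pe)
o2=overlay('top',cv2.imread('pics/a_top.png'),standitems(st)+clipitems(st),(275,125,345,210),7,None)
h=600
o2=cv2.resize(o2,(490,600));cv2.imwrite('pics/o4.png',o); cv2.imwrite('pics/o5.png',o2)
```

```text
(no output)
```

View pics/o3.png

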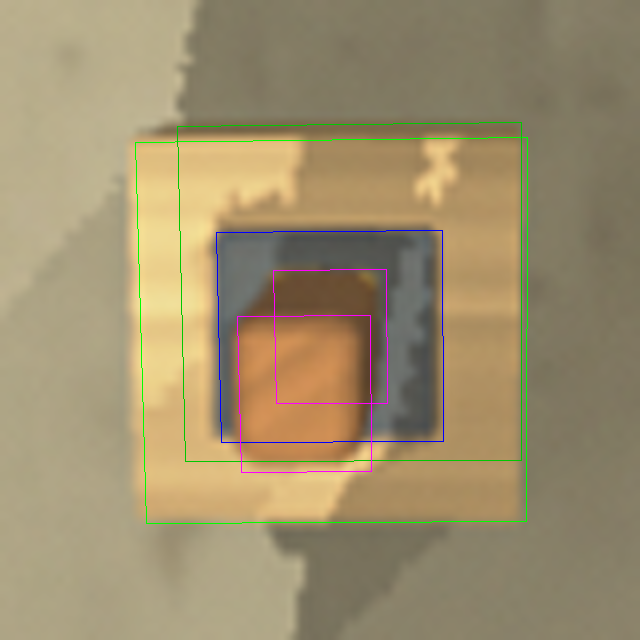

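View pics/o4.png

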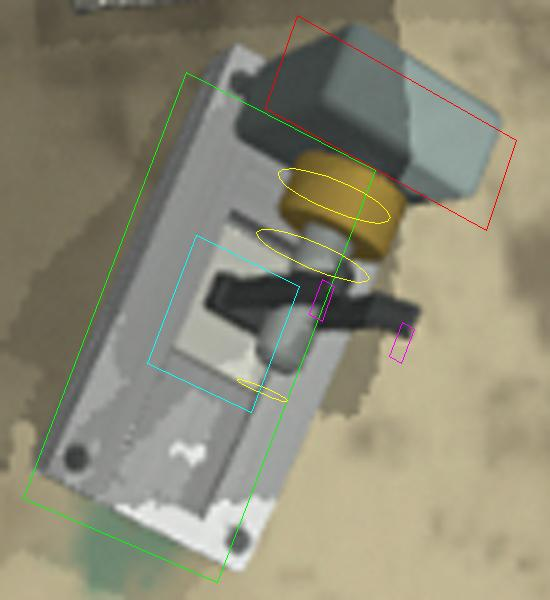

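View pics/o5.png

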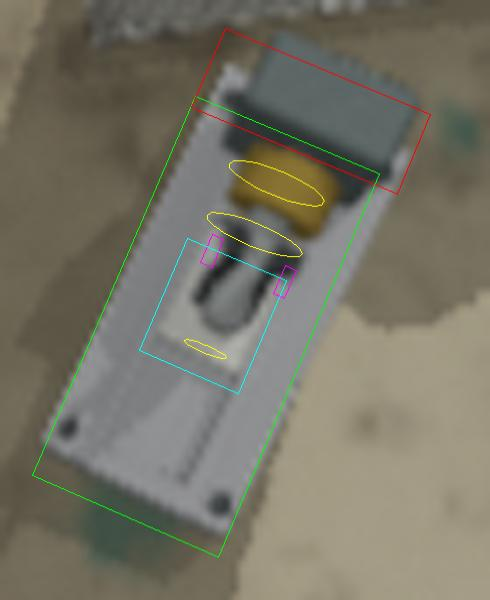

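```bash
cat > sfit.py <<'E'
from fit import *
import pickle; pe=pickle.load(open('pics/w1.pkl','rb')); pt=params('top')
wc=np.array([[45,471],[243,571],[355,25],[500,118],[474,195],[323,98]])/5+[325,35]-.4
tc=np.array([[45,440],[222,536],[277,33],[412,97],[386,165],[245,100]])/7.03+[275,125]-.43
def L(hw): return np.array([[-.08,.038,.024],[-.08,-.038,.024],[.078,hw,.096],[.078,-hw,.096],[.048,-hw,.096],[.048,hw,.096]])
f=lambda q:np.r_[(proj('wrist',tf(q[:3],L(q[3])),pe)-wc).ravel(),(proj('top',tf(q[:3],L(q[3])),pt)-tc).ravel()]
E
python3 - <<'E'
from sfit import *
r=least_squares(f,[.6,-.135,-.44,.03],loss='soft_l1'); print(r.x,np.round(r.fun.reshape(-1,2),1).tolist())
for g in (lambda q:f(q)[:12],lambda q:f(q)[12:]):
    r1=least_squares(g,[.6,-.135,-.44,.03],loss='soft_l1'); print(r1.x)
st=r.x[:3]; im=cv2.imread('pics/w1.png')
o=overlay('wrist',im,standitems(st)+clipitems(st),(325,35,435,155),5,pe)
cv2.imwrite('pics/o4.png',o)
o2=overlay('top',cv2.imread('pics/a_top.png'),standitems(st)+clipitems(st),(275,125,345,210),7,None)
cv2.imwrite('pics/o5.png',o2)
o2=overlay('scene',cv2.imread('pics/a_scene.png'),standitems(st)+clipitems(st),(125,165,235,255),7,None)
cv2.imwrite('pics/o6.png',o2)
E
```

```text
[ 0.59630384 -0.13732821 -0.48890608  0.02635112] [[-0.3, 0.8], [-0.2, 0.6], [0.5, -1.7], [0.9, -1.4], [-0.6, 0.6], [-0.3, 1.4], [-0.9, 0.1], [0.5, -0.5], [0.6, -1.3], [1.3, -1.0], [-0.4, 0.4], [-0.3, 0.1]]
[ 0.59681507 -0.13753322 -0.49025111  0.0265949 ]
[ 0.59550014 -0.13692149 -0.48744569  0.02596114]
```

View pics/o4.png

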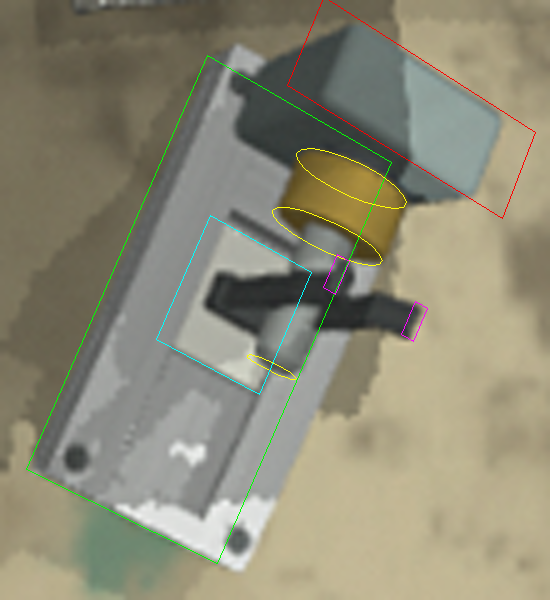

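View pics/o5.png

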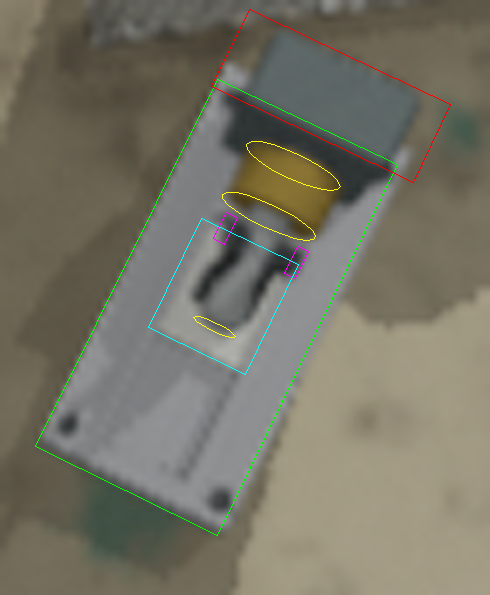

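View pics/o6.png

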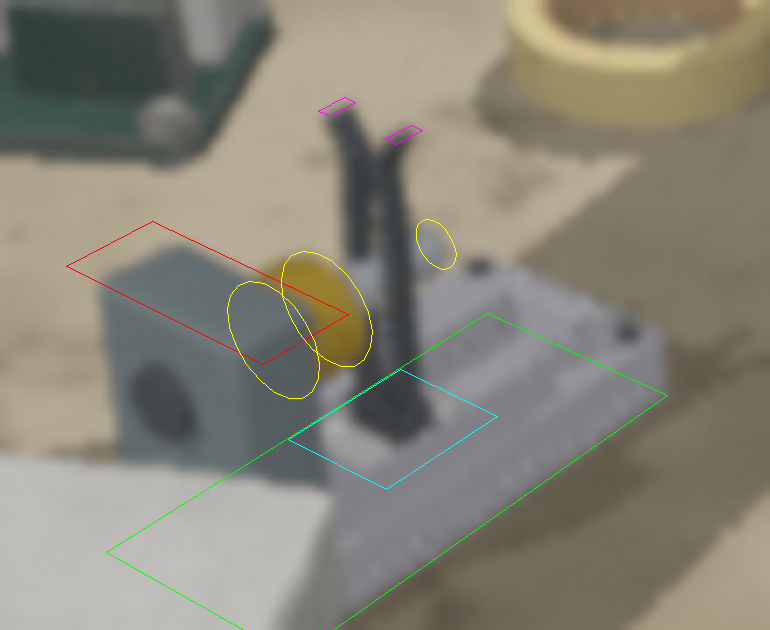

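Run:
```python
from plan import *
plan([.533,.078,.155],-1.65,6,.06)
```

```text
-0.001 -0.002 -0 -0.0048 0.0212 0.0041 0.06; -0.002 -0.002 -0 -0.0048 0.0212 0.0041 0.06; -0.001 -0.002 -0.001 -0.0048 0.0212 0.0042 0.06; -0.002 -0.002 -0 -0.0048 0.0212 0.0042 0.06; -0.001 -0.003 -0.001 -0.0048 0.0212 0.0043 0.06; -0.002 -0.002 -0 -0.0048 0.0213 0.0043 0.06
```

Request:
arm_command(
  series="-0.001 -0.002 0 -0.0048 0.021 0.004 0.06; -0.002 -0.002 0 -0.0048 0.021 0.004 0.06; -0.001 -0.002 -0.001 -0.0048 0.021 0.0042 0.06; -0.002 -0.002 0 -0.0048 0.021 0.0042 0.06; -0.001 -0.002 -0.001 -0.0048 0.021 0.0043 0.06; -0.002 -0.002 0 -0.0048 0.021 0.0043 0.06; 0 0 0 0 0 0 0.06",
)

```text
time: 4.25
tool_pos: [0.5345, 0.0713, 0.157]
ee_rot: [-1.562, -0.001, -1.662]
wrist_force: [0.4, -0.6, 0.5]
width: 0.0599
```

Run:
```python
from fit import *
from plan import *
p,R,o=pose(); print(p,o['ee_rot'],o['qvel'])
pe=params('wrist'); im=robot.snapshot('wrist'); cv2.imwrite('pics/w2.png',im)
b=[.533,.0781,-.08]
cv2.imwrite('pics/o7.png',overlay('wrist',im,blockitems(b)+wedgeitems(b),(150,100,350,270),3.5,pe))
plan([.533,.078,.0815],-1.65,4,.06)
```

```text
[0.53448119 0.07128147 0.15696391] [-1.56160141e+00 -5.05515686e-04 -1.66176856e+00] [-0.01861965 -0.03488315 -0.0376456  -0.00836173  0.01887832 -0.00337449]
-0.003 -0.003 0 -0.0017 0.0194 -0.001 0.06; -0.003 -0.003 0 -0.0017 0.0194 -0.0009 0.06; -0.003 -0.003 0 -0.0017 0.0194 -0.0008 0.06; -0.003 -0.003 0 -0.0016 0.0193 -0.0008 0.06
```

View pics/o7.png

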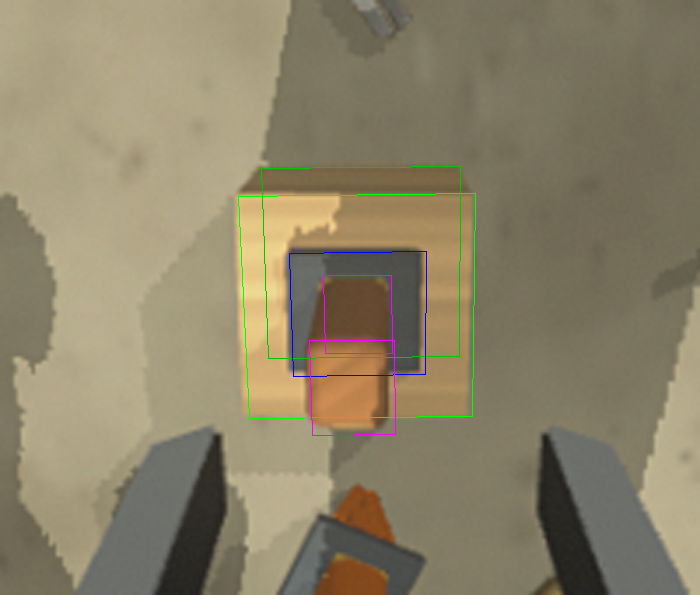

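Request:
arm_command(
  series="-0.003 -0.003 0 -0.003 0.019 -0.001 0.06; -0.003 -0.003 0 -0.003 0.019 -0.001 0.06; -0.002 -0.003 0 -0.002 0.019 0 0.06; -0.002 -0.002 0 -0.001 0.018 0 0.06; 0 0 0 0 0 0 0.06",
)

```text
time: 4.8
tool_pos: [0.5399, 0.0768, 0.0933]
ee_rot: [-1.551, 0.0, -1.655]
wrist_force: [-0.8, -0.3, -0.5]
width: 0.0597
```

Run:
```python
from plan import *
p,R,o=pose(); print(p,o['ee_rot'],o['wrist_force'])
plan([.533,.079,.0815],-1.65,1,.06)
```

```text
[0.53990204 0.07675395 0.09326979] [-1.55115002e+00  4.07170803e-04 -1.65545532e+00] [-0.78095044 -0.33637969 -0.5356247 ]
-0.02 -0.005 -0 -0.0016 0.0116 -0.0073 0.06
```

Request:
arm_command(
  series="-0.012 -0.003 0 -0.002 0.006 -0.004 0.06; -0.01 -0.003 0 -0.001 0.006 -0.004 0.06",
)

```text
time: 5.0
tool_pos: [0.5345, 0.0797, 0.0855]
ee_rot: [-1.567, 0.001, -1.651]
wrist_force: [-0.5, 0.7, -0.8]
width: 0.0599
```

Request:
arm_command(
  series="0 0 0 0 0 0 0.06; 0 0 0 0 0 0 0.06; 0 0 0 0 0 0 0.06",
)

```text
time: 5.3
tool_pos: [0.5352, 0.0797, 0.0873]
ee_rot: [-1.564, 0.001, -1.651]
wrist_force: [-0.6, -0.1, -1.0]
width: 0.0601
```

Run:
```python
from plan import *
p,R,o=pose(); print(p,o['ee_rot'],o['wrist_force'],o['qvel'])
plan([.533,.079,.0815],-1.65,1,.06)
```

```text
[0.53519071 0.07969722 0.08727594] [-1.56445506e+00  1.36548390e-03 -1.65052476e+00] [-0.61137235 -0.1057463  -1.00478385] [-0.00169354 -0.00435765 -0.00961228 -0.00112599  0.00141644 -0.00209199]
-0.006 -0.001 -0.001 0.0009 0.0058 -0.0022 0.06
```

Request:
arm_command(
  series="-0.007 -0.001 0 0.0005 0.0065 -0.0025 0.06; -0.001 0 0 0 0.001 -0.0003 0.06; -0.001 0 0 0 0.0007 -0.0003 0; -0.001 0 0 0 0.0007 -0.0003 0; -0.001 0 0 0 0.0007 -0.0003 0; -0.001 0 0 0 0.0007 -0.0003 0",
)

```text
time: 5.9
tool_pos: [0.5312, 0.0796, 0.0767]
ee_rot: [-1.577, 0.001, -1.649]
wrist_force: [-0.9, 0.2, 0.2]
width: 0.0314
```

Request:
arm_command(
  series="0.004 0 0 0 -0.003 0.001 0; 0 0 0 0 0 0 0; 0 0 0 0 0 0 0",
)

```text
time: 6.2
tool_pos: [0.5324, 0.0795, 0.08]
ee_rot: [-1.572, 0.002, -1.649]
wrist_force: [0.1, 0.1, -1.7]
width: 0.0197
```

Run:
```python
from plan import *
p,R,o=pose(); print(p,o['ee_rot'],o['wrist_force'],o['wrist_torque'],o['width'])
```

```text
[0.53243105 0.07953391 0.0800157 ] [-1.57194494e+00  1.56922348e-03 -1.64923514e+00] [ 0.1172032   0.12615724 -1.6613605 ] [ 0.01840916  0.04195265 -0.0232329 ] 0.01972298063366115
```

Request:
arm_command(
  series="0 0 0 0 -0.006 0 0; 0 0 0 0 -0.015 0 0; 0 0 0 0 -0.02 0 0; 0 0 0 0 -0.02 0 0",
)

```text
time: 6.6
tool_pos: [0.53, 0.0791, 0.1386]
ee_rot: [-1.58, 0.0, -1.649]
wrist_force: [0.6, 0.4, -1.1]
width: 0.0197
```

Run:
```python
from plan import *
p,R,o=pose(); print(p,o['ee_rot'],o['wrist_force'],o['width'])
p,R=plan([.532,.079,.225],-1.65,5,0)
print('--')
c,s=np.cos(-.46),np.sin(-.46)
plan([.595,-.110,.225],-1.8,8,0,p,R)
```

```text
[0.53000328 0.07911825 0.13863965] [-1.58035506e+00  1.32582339e-04 -1.64938025e+00] [ 0.61624323  0.38530705 -1.11312513] 0.019663767218434464
0.002 0 -0 -0 -0.0173 0.0002 0; 0.002 0 -0 -0 -0.0173 0.0003 0; 0.002 0 -0 -0 -0.0173 0.0003 0; 0.002 0 -0 -0 -0.0172 0.0003 0; 0.002 0.001 -0 -0.0001 -0.0173 0.0004 0
--
-0 0.019 -0 0.0229 0 0.0097 0; -0 0.019 -0 0.0227 0 0.0102 0; -0 0.019 -0 0.0226 0 0.0106 0; -0 0.019 -0 0.0223 0 0.011 0; -0 0.018 -0 0.0221 0 0.0114 0; -0 0.019 -0 0.0219 0 0.0119 0; -0 0.018 -0 0.0217 0 0.0123 0; -0 0.019 -0 0.0215 0 0.0126 0
```

Request:
arm_command(
  series="0.002 0 0 0 -0.017 0 0; 0.002 0 0 0 -0.017 0 0; 0.002 0 0 0 -0.017 0 0; 0.002 0 0 0 -0.017 0 0; 0.002 0 0 0 -0.017 0 0; 0 0 0 0 0 0 0",
)

```text
time: 7.2
tool_pos: [0.5311, 0.079, 0.2314]
ee_rot: [-1.565, 0.001, -1.65]
wrist_force: [0.1, 0.2, -1.4]
width: 0.0196
```

Run:
```python
from plan import *
p,R,o=pose(); print(p,o['ee_rot'],o['wrist_force'],o['width'])
plan([.575,-.115,.23],-2.03,9,0)
```

```text
[0.53110075 0.07898515 0.23139317] [-1.56496537e+00  6.20580364e-04 -1.64953192e+00] [ 0.12583422  0.15370393 -1.44755528] 0.019575283755994963
-0.001 0.042 -0 0.0211 0.0002 0.0066 0; -0.001 0.042 -0 0.0208 0.0002 0.0074 0; -0.001 0.042 -0 0.0205 0.0002 0.0083 0; -0 0.042 -0 0.0201 0.0001 0.0092 0; -0.001 0.042 -0 0.0197 0.0002 0.01 0; -0 0.043 -0 0.0193 0.0001 0.0108 0; -0 0.042 -0.001 0.0188 0.0001 0.0116 0; -0.001 0.043 -0 0.0183 0.0002 0.0124 0; -0 0.042 -0.001 0.0177 0.0001 0.0132 0
```

Request:
arm_command(
  series="-0.001 0.042 0 0.021 0.0002 0.0066 0; -0.001 0.042 0 0.021 0.0002 0.0074 0; -0.001 0.042 0 0.0205 0.0002 0.0083 0; -0.001 0.042 0 0.02 0.0002 0.0092 0; -0.001 0.042 0 0.0197 0.0002 0.01 0; 0 0.042 0 0.0193 0.0002 0.011 0; 0 0.042 0 0.0188 0.0002 0.0116 0; 0 0.042 0 0.0183 0.0002 0.0124 0; 0 0.042 0 0.0177 0.0002 0.0132 0; 0 0 0 0 0 0 0; 0 0 0 0 0 0 0",
)

```text
time: 8.3
tool_pos: [0.5714, -0.1207, 0.2168]
ee_rot: [-1.589, -0.002, -2.04]
wrist_force: [0.3, -0.2, -0.6]
width: 0.0199
```

Run:
```python
from fit import *
from plan import *
p,R,o=pose(); print(p,o['ee_rot'],o['qvel'],o['wrist_force'])
pe=params('wrist'); im=robot.snapshot('wrist'); cv2.imwrite('pics/w3.png',im)
import pickle; pickle.dump(pe,open('pics/w3.pkl','wb'))
st=[.596,-.137,-.46]
cv2.imwrite('pics/o8.png',overlay('wrist',im,standitems(st)+clipitems(st),(170,80,370,240),4,pe))
im=robot.snapshot('top'); cv2.imwrite('pics/t3.png',im); im=robot.snapshot('scene'); cv2.imwrite('pics/s3.png',im)
```

```text
[ 0.57142278 -0.1207198   0.21675399] [-1.58867574e+00 -1.83619288e-03 -2.04023038e+00] [-0.0149182   0.01500851  0.01076248 -0.01301894 -0.00882931  0.00064982] [ 0.32376507 -0.18068617 -0.59399508]
```

View pics/o8.png

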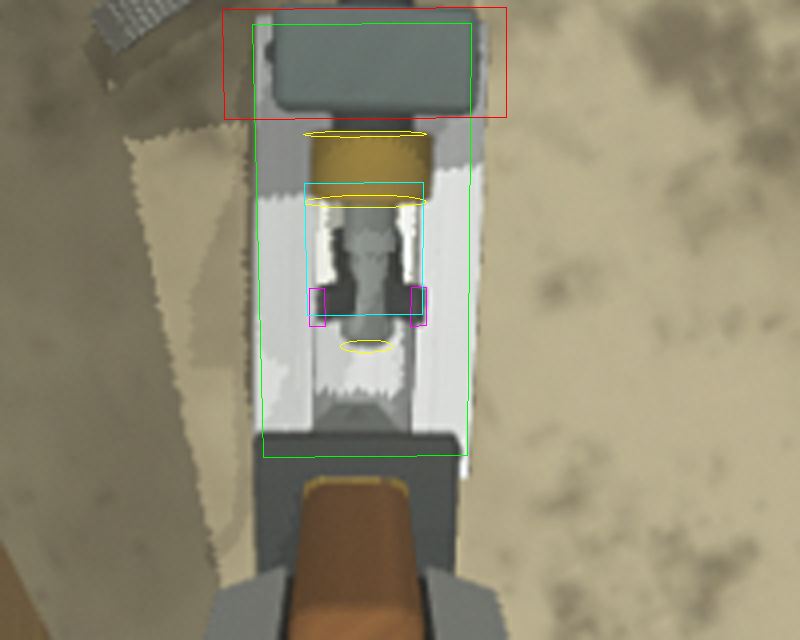

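View pics/s3.png

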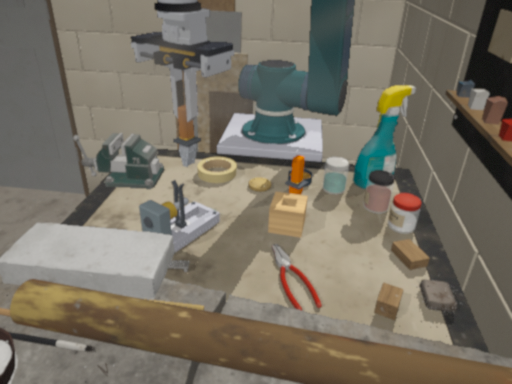

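Run:
```python
from fit import *
import pickle; pe=pickle.load(open('pics/w3.pkl','rb'))
def c(P): 
    return (proj('wrist',P,pe)-[170,80]+.5)*4-.5
th=np.linspace(0,6.28,60)
def f(p):
    b=c(tf(p,[[.032,.018,.069],[.032,-.018,.069],[-.021,.008,.069],[-.021,-.008,.069],[.048,0,.096]]))
    e=c(tf(p,np.c_[0*th-.022,.008*np.cos(th),.069+.008*np.sin(th)]))
    return np.array([b[0,0]-311,b[1,0]-432.5,b[2,0]-341,b[3,0]-392.5,b[4,0]-374,b[4,1]-111,e[:,1].max()-346])
r=least_squares(f,[.596,-.137,-.46]); print(r.x,np.round(r.fun,1))
st=r.x
im=cv2.imread('pics/w3.png')
g=lambda q:np.array([c(tf([st[0]+q[0]*np.cos(st[2])-q[1]*np.sin(st[2]),st[1]+q[0]*np.sin(st[2])+q[1]*np.cos(st[2]),st[2]],[[0,.015,.12],[0,-.015,.12]]))[:,0]-[318,425]]).ravel()
print('clip y off',least_squares(lambda q:g([0,q[0]]),[0]).x)
cv2.imwrite('pics/o9.png',overlay('wrist',im,standitems(st)+clipitems(st),(210,80,310,240),6,pe)[:600])
for n in('top','scene'):
  cr=(275,125,345,210) if n=='top' else (125,165,235,255)
  cv2.imwrite(f'pics/o9{n}.png',overlay(n,cv2.imread(f'pics/a_{n}.png'),standitems(st)+clipitems(st),cr,7))
```

```text
[ 0.59700352 -0.13851892 -0.49314991] [-1.   0.3 -0.7  0.8  0.5 -0.6  0.7]
clip y off [-0.00010416]
```

View pics/o9.png

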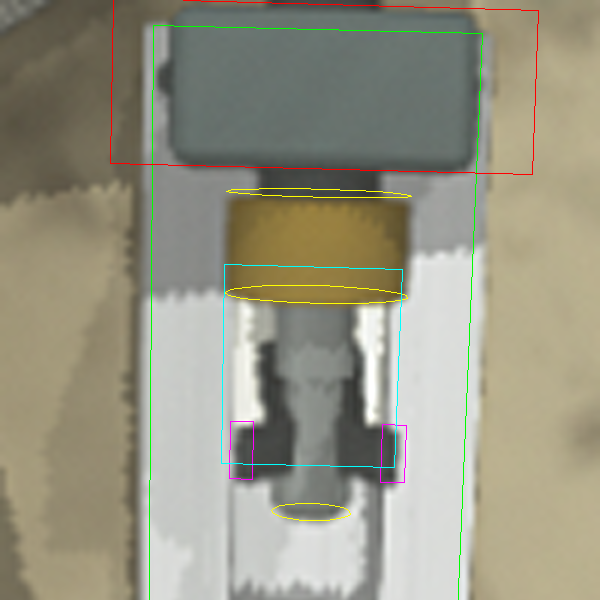

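View pics/o9top.png

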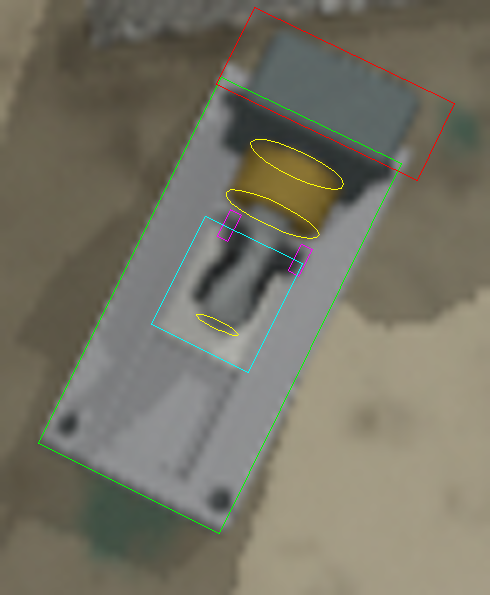

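View pics/o9scene.png

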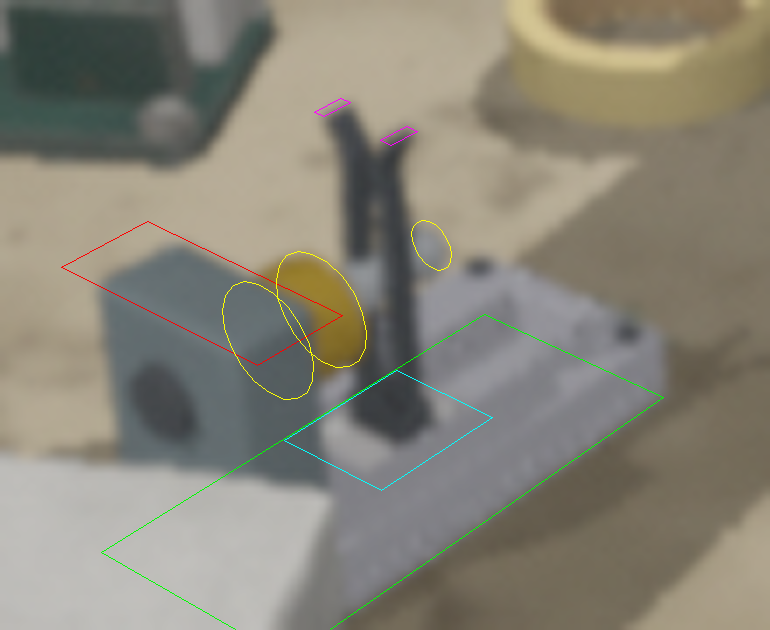

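Run:
```python
from fit import *
import pickle; pe=pickle.load(open('pics/w3.pkl','rb'))
im=cv2.imread('pics/w3.png')
out=[]
for yaw in(-.462,-.493):
    st=[.597,-.138,yaw]
    x=np.linspace(-.08,.078,12)
    its=standitems(st)[2:]
    for y in(-.038,.038,-.008,.008):
        z=.024 if abs(y)>.02 else .069
        xs=x if z<.03 else np.linspace(-.022,.02,5)
        its.append((np.vstack([tf(st,np.c_[xs,0*xs+y,0*xs+z]),tf(st,np.c_[xs,0*xs+y,0*xs+z])[::-1]]),(0,255,0)))
    its.append((tf(st,np.array([[.048,-.025,.096],[.048,.025,.096]])),(0,0,255)))
    out.append(overlay('wrist',im,its,(222,80,302,195),5,pe))
cv2.imwrite('pics/o10.png',np.hstack(out))
```

```text
(no output)
```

View pics/o10.png

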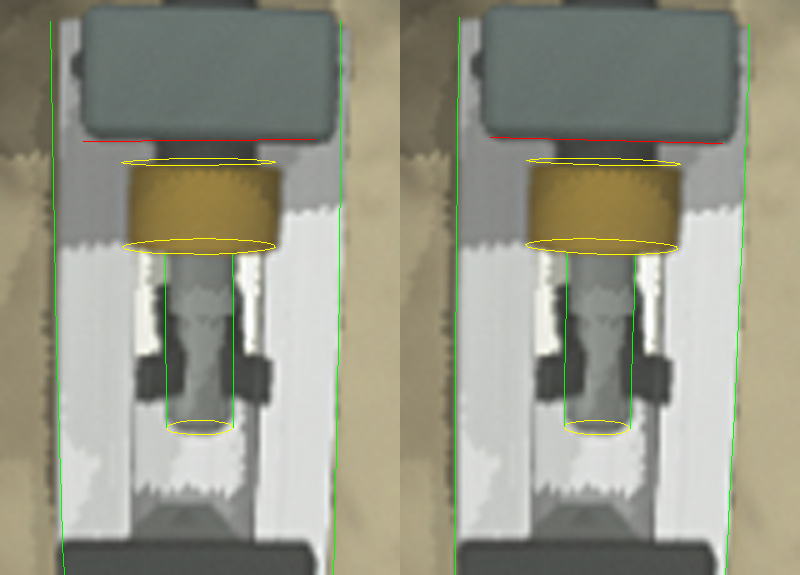

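Run:
```python
from fit import *
import pickle; pe=pickle.load(open('pics/w3.pkl','rb'))
im=cv2.imread('pics/w3.png')
from plan import *
p=np.array([ 0.57142278,-0.1207198,0.21675399]); R=Ro.from_euler('xyz',[-1.58867574e+00,-1.83619288e-03,-2.04023038])
# wedge frame -> tool: wedge x = tool z, wedge y = -tool x?, z = -tool y ; tip at tool y=+.070
def W(P,dz=0.0): 
    P=np.atleast_2d(P); return p+R.apply(np.c_[-P[:,1],.070-P[:,2],P[:,0]+dz])
its=[(W(box(-.019,.019,-.02,.02,.056)),(0,255,0)),(W(box(-.012,.012,-.01,.01,.12)),(255,0,255)),(W(box(-.012,.012,-.01,.01,.056)),(255,0,255))]
cv2.imwrite('pics/o11.png',overlay('wrist',im,its,(200,170,320,290),5,pe))
```

```text
(no output)
```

View pics/o11.png

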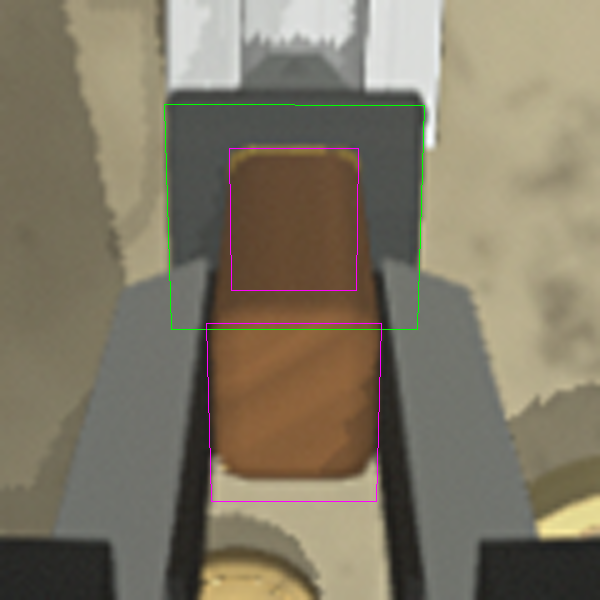

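Run:
```python
from plan import *
p,R,o=pose(); print(p,o['ee_rot'],o['time'])
plan([.597,-.1385,.208],-2.049,4,0)
```

```text
[ 0.5715872  -0.11995371  0.21741288] [-1.58754785e+00 -1.84738608e-03 -2.03886444e+00] 8.45
0.004 0.003 0 0.0013 0.0022 0.0078 0; 0.004 0.002 0.001 0.0012 0.0023 0.0078 0; 0.004 0.003 0 0.0012 0.0023 0.0078 0; 0.005 0.002 0.001 0.0012 0.0023 0.0078 0
```

Request:
arm_command(
  series="0.004 0.003 0 0.0013 0.0022 0.0078 0; 0.004 0.002 0.001 0.0012 0.0022 0.0078 0; 0.004 0.003 0 0.0012 0.0022 0.0078 0; 0.004 0.002 0.001 0.0012 0.0022 0.0078 0",
)

```text
time: 8.85
tool_pos: [0.5992, -0.137, 0.2091]
ee_rot: [-1.568, 0.001, -2.045]
wrist_force: [-0.9, 0.3, -0.9]
width: 0.0201
```

Request:
arm_command(
  series="0 0 0 0 0 0 0; 0 0 0 0 0 0 0",
)

```text
time: 9.05
tool_pos: [0.5998, -0.1377, 0.2078]
ee_rot: [-1.569, 0.001, -2.046]
wrist_force: [-0.1, 0.5, -1.0]
width: 0.0198
```

Request:
arm_command(
  series="0 0 0 0 0 0 0; 0 0 0 0 0 0 0",
)

```text
time: 9.25
tool_pos: [0.5997, -0.1377, 0.2078]
ee_rot: [-1.57, 0.001, -2.046]
wrist_force: [0.1, 0.4, -1.4]
width: 0.0196
```

Request:
arm_command(
  series="-0.001 0.003 0.001 0.0019 0.001 -0.002 0; 0 0 0 0 0 0 0",
)

```text
time: 9.45
tool_pos: [0.5967, -0.1383, 0.207]
ee_rot: [-1.57, 0.002, -2.049]
wrist_force: [0.7, 0.4, -1.3]
width: 0.0199
```

Run:
```python
from fit import *
from plan import *
p,R,o=pose(); print(p,o['ee_rot'],o['wrist_force'])
pe=params('wrist'); im=robot.snapshot('wrist'); cv2.imwrite('pics/w4.png',im)
import pickle; pickle.dump((pe,p,o['ee_rot']),open('pics/w4.pkl','wb'))
cv2.imwrite('pics/w4c.png',cv2.resize(im[130:260,180:340],None,fx=4.6,fy=4.6,interpolation=2))
im=robot.snapshot('scene'); cv2.imwrite('pics/s4c.png',cv2.resize(im[90:250,110:250],None,fx=3.7,fy=3.7,interpolation=2))
```

```text
[ 0.59673769 -0.13834305  0.2069908 ] [-1.57043825e+00  1.88014593e-03 -2.04880024e+00] [ 0.73586402  0.44723525 -1.30973624]
```

View pics/w4c.png

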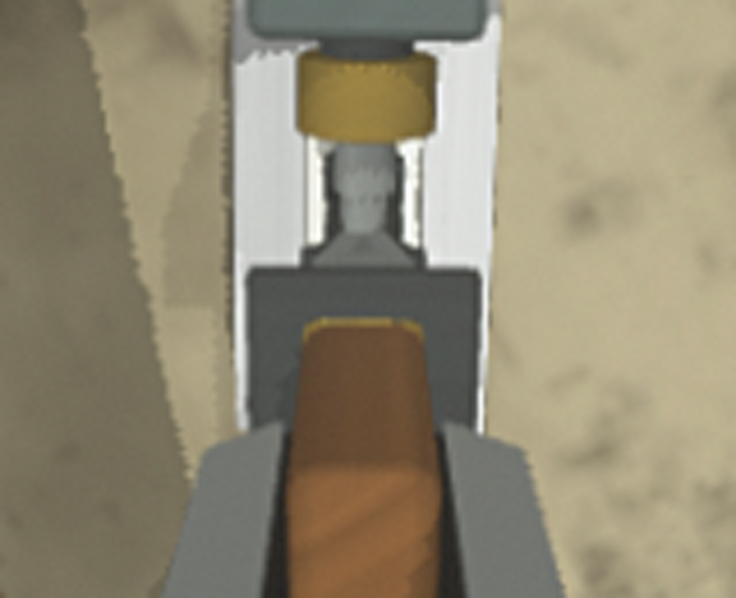

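View pics/s4c.png

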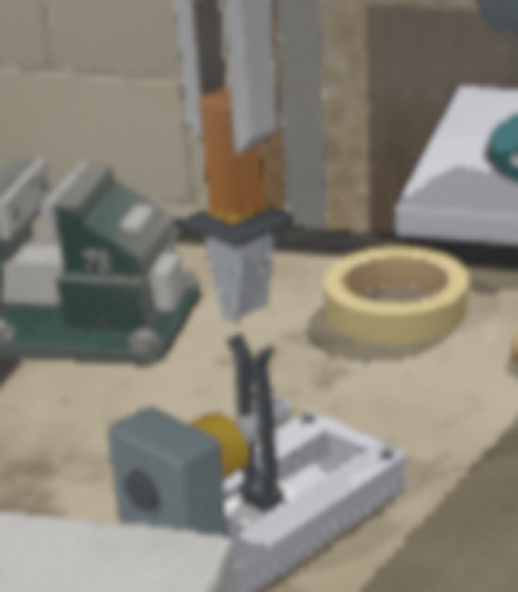

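Run:
```python
from fit import *
for z in(.137,.12,.109,.187,.2): print(z,(proj('scene',[.5967,-.1383,z])-[110,90]+.5)*3.7)
P=tf([.5967,-.1383,-.478],[[0,.013,.12],[0,-.013,.12],[-.0,.013,.12],[.012,.0,.137],[-.012,0,.137],[.019,.02,.187],[.019,-.02,.187],[-.019,.02,.187]]); print((proj('scene',P)-[110,90]+.5)*3.7)
```

```text
0.137 [[247.02360208 313.02319775]]
0.12 [[249.22217233 341.57774949]]
0.109 [[250.62030273 359.7363627 ]]
0.187 [[240.27762652 225.40793607]]
0.2 [[238.45175999 201.69397909]]
[[267.28478359 349.03046934]
 [231.45234971 334.24583564]
 [267.28478359 349.03046934]
 [230.39274484 321.72108516]
 [263.29161109 304.51507885]
 [241.96239859 248.96150312]
 [184.3633408  227.55810353]
 [295.6452959  223.27878857]]
```

Run:
```python
from fit import *
im=robot.snapshot('scene'); cv2.imwrite('pics/s5.png',im)
st=[.597,-.1385,-.478]; w=[.5967,-.1383,-.478]; z=.137
its=standitems(st)[2:]+[(tf(st,box(-.005,.005,.011,.015,.120)),(255,0,255)),(tf(st,box(-.005,.005,-.015,-.011,.120)),(255,0,255))]
its+=[(tf(w,box(-.019,.019,-.02,.02,z+.056)),(255,0,0)),(tf(w,box(-.019,.019,-.02,.02,z+.05)),(255,0,0)),(tf(w,box(-.012,.012,-.0025,.0025,z)),(0,255,255))]
cv2.imwrite('pics/o12.png',overlay('scene',im,its,(140,135,210,230),8))
print(robot.get_obs()['time'])
```

```text
9.6
```

View pics/o12.png

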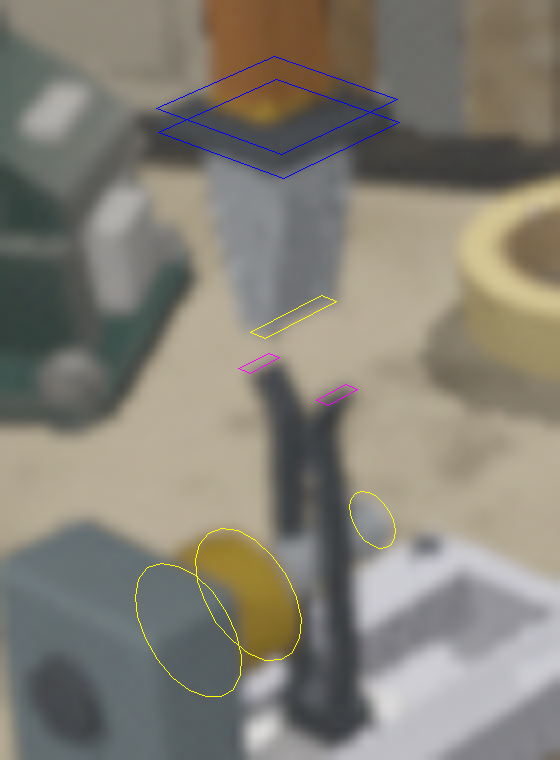

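Request:
arm_command(
  series="0 0 0 0 0.006 0 0; 0 0 0 0 0.006 0 0; 0 0 0 0 0.006 0 0; 0 0 0 0 0.004 0 0; 0 0 0 0 0.003 0 0; 0 0 0 0 0 0 0",
)

```text
time: 10.2
tool_pos: [0.5966, -0.1379, 0.1789]
ee_rot: [-1.572, 0.002, -2.048]
wrist_force: [0.5, 0.1, -0.9]
width: 0.0198
```

Request:
arm_command(
  series="0 0 0 0.0003 0.003 0.0005 0; 0 0 0 0 0.003 0 0; 0 0 0 0 0.003 0 0; 0 0 0 0 0 0 0",
)

```text
time: 10.6
tool_pos: [0.5976, -0.1388, 0.1709]
ee_rot: [-1.569, 0.002, -2.048]
wrist_force: [0.2, -0.5, -2.7]
width: 0.0197
```

Request:
arm_command(
  series="0 0 0 0 0.003 0 0; 0 0 0 0 0.003 0 0; 0 0 0 0 0 0 0",
)

```text
time: 10.9
tool_pos: [0.5985, -0.139, 0.1668]
ee_rot: [-1.565, 0.003, -2.048]
wrist_force: [-0.5, -0.2, -2.0]
width: 0.0196
```

Run:
```python
from fit import *
im=robot.snapshot('scene'); cv2.imwrite('pics/s6.png',cv2.resize(im[130:230,130:230],None,fx=6,fy=6,interpolation=2))
im=robot.snapshot('wrist'); cv2.imwrite('pics/w6.png',cv2.resize(im[130:260,180:340],None,fx=4.6,fy=4.6,interpolation=2))
```

```text
(no output)
```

View pics/s6.png

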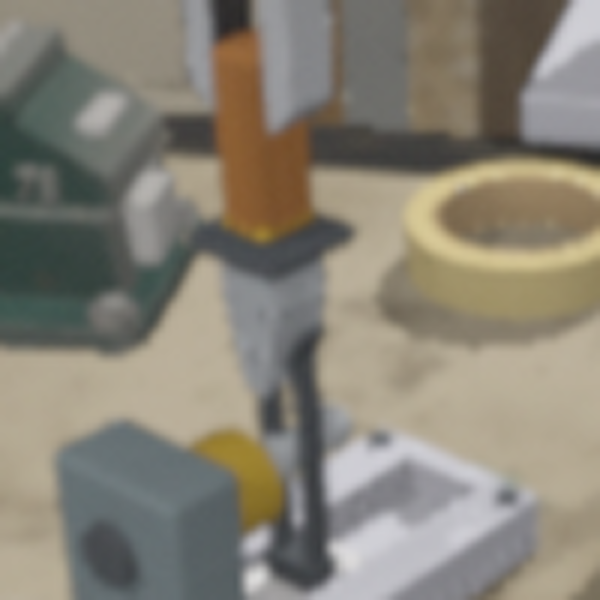

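View pics/w6.png

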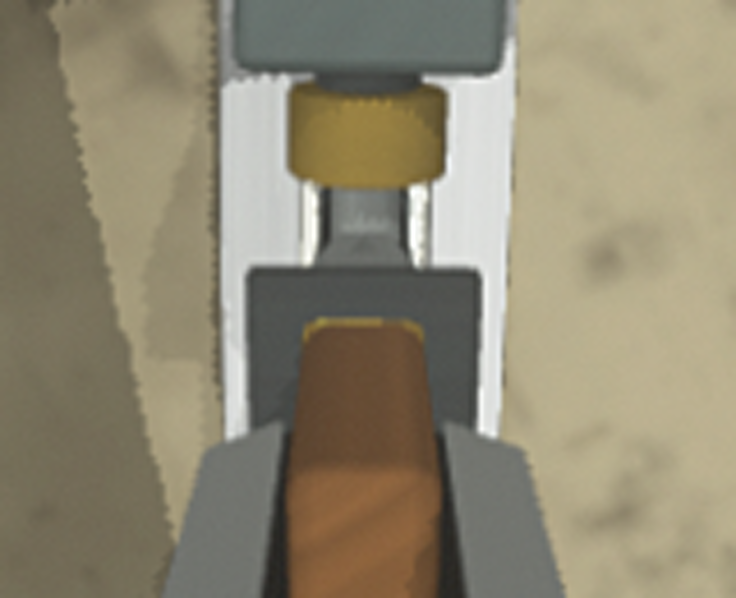

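Request:
arm_command(
  series="-0.005 0 0 0.0003 0.003 -0.0015 0; 0 0 0 0 0.002 0 0; 0 0 0 0 0 0 0",
)

```text
time: 11.3
tool_pos: [0.598, -0.1388, 0.1631]
ee_rot: [-1.567, 0.004, -2.048]
wrist_force: [0.1, -0.5, 1.9]
width: 0.0199
```

Request:
arm_command(
  series="-0.003 0 0.002 0 0.003 -0.0006 0; -0.001 0 0 0 0.003 -0.0003 0; 0 0 0 0 0.001 0 0",
)

```text
time: 11.6
tool_pos: [0.5981, -0.1388, 0.1574]
ee_rot: [-1.568, 0.006, -2.048]
wrist_force: [0.2, -0.6, 6.4]
width: 0.0198
```

Request:
arm_command(
  series="-0.001 0 0.004 0 0.003 -0.0003 0; -0.001 0 0.001 0 0.003 -0.0003 0; 0 0 0 0 0.001 0 0",
)

```text
time: 11.9
tool_pos: [0.5982, -0.1389, 0.1518]
ee_rot: [-1.567, 0.011, -2.048]
wrist_force: [-0.1, -0.1, 6.2]
width: 0.0198
```

Request:
arm_command(
  series="-0.002 0 -0.006 0 0.002 -0.0003 0; -0.001 0 -0.004 0 0.0015 -0.0003 0; 0 0 -0.002 0 0.0005 0 0",
)

```text
time: 12.2
tool_pos: [0.5985, -0.1389, 0.1497]
ee_rot: [-1.567, -0.0, -2.049]
wrist_force: [-0.5, 0.8, 4.8]
width: 0.0199
```

Request:
arm_command(
  series="-0.002 0 0 0 0.0015 -0.0005 0; 0 0 0 0 0.001 0 0",
)

```text
time: 12.4
tool_pos: [0.5987, -0.1387, 0.1489]
ee_rot: [-1.566, 0.0, -2.049]
wrist_force: [0.2, 0.0, 6.7]
width: 0.0198
```

Request:
arm_command(
  series="-0.003 0 0 0 0.0015 -0.0008 0; 0 0 0 0 0.0012 0 0",
)

```text
time: 12.6
tool_pos: [0.5987, -0.1387, 0.148]
ee_rot: [-1.566, 0.001, -2.049]
wrist_force: [-1.0, 0.0, 6.9]
width: 0.02
```

Request:
arm_command(
  series="-0.003 0 0 0 0.0018 -0.0008 0; 0 0 0 0 0.0015 0 0",
)

```text
time: 12.8
tool_pos: [0.5989, -0.1387, 0.1468]
ee_rot: [-1.565, 0.001, -2.049]
wrist_force: [-1.8, -0.1, 5.8]
width: 0.02
```

Request:
arm_command(
  series="-0.003 0 0 0 0.0018 -0.0008 0; 0 0 0 0 0.0015 0 0",
)

```text
time: 13.0
tool_pos: [0.599, -0.1387, 0.1459]
ee_rot: [-1.564, 0.002, -2.049]
wrist_force: [-2.1, -0.1, 8.4]
width: 0.0198
```

Run:
```python
from fit import *
o=robot.get_obs(); print(o['tool_pos'],o['ee_rot'],o['wrist_force'],o['wrist_torque'])
im=robot.snapshot('scene'); cv2.imwrite('pics/s7.png',cv2.resize(im[130:230,130:230],None,fx=6,fy=6,interpolation=2))
im=robot.snapshot('wrist'); cv2.imwrite('pics/w7.png',cv2.resize(im[130:260,180:340],None,fx=4.6,fy=4.6,interpolation=2))
```

```text
[ 0.599012   -0.13866682  0.14586968] [-1.56442770e+00  1.51328993e-03 -2.04867101e+00] [-2.05704675 -0.06182553  8.38362116] [ 0.17009377  0.40485362 -0.02117142]
```

View pics/s7.png

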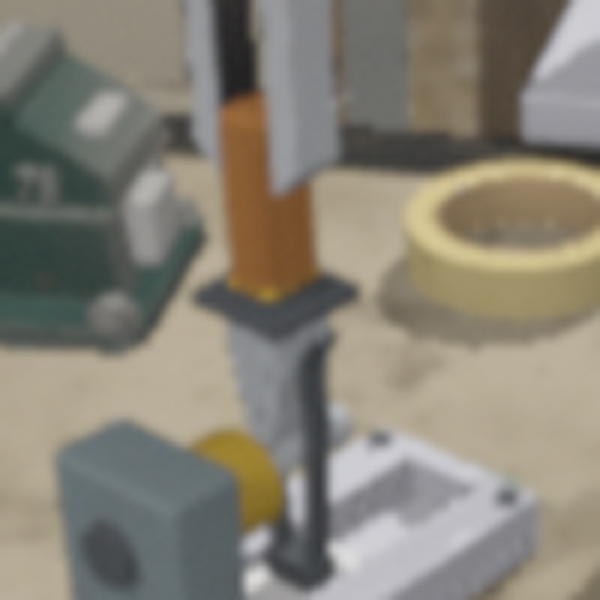

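View pics/w7.png

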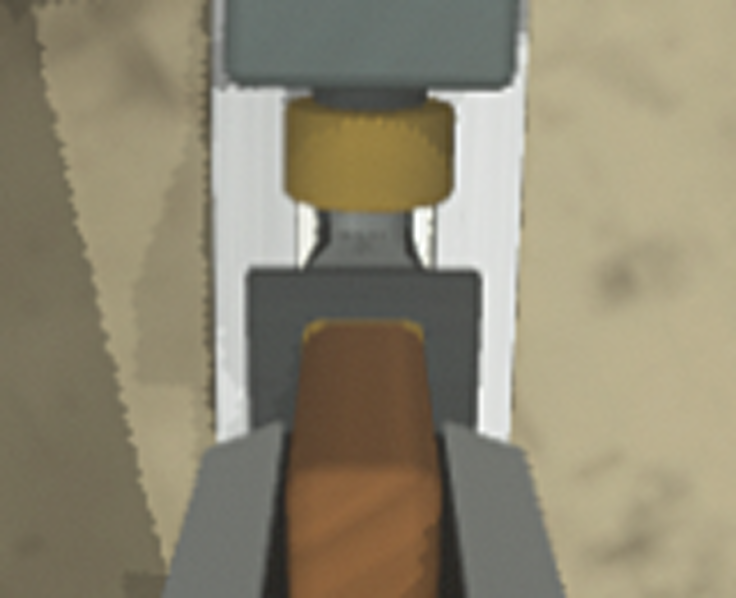

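Request:
arm_command(
  series="-0.004 0 -0.001 0 0.0018 -0.001 0; 0 0 0 0 0.0015 0 0",
)

```text
time: 13.3
tool_pos: [0.5991, -0.1386, 0.1458]
ee_rot: [-1.564, 0.001, -2.049]
wrist_force: [-2.3, 0.4, 8.3]
width: 0.0193
```

Request:
arm_command(
  series="0 0 0 0 0.0025 0 0; 0 0 0 0 0.0022 0 0",
)

```text
time: 13.5
tool_pos: [0.5991, -0.1386, 0.1457]
ee_rot: [-1.561, 0.001, -2.049]
wrist_force: [-3.4, 1.6, 9.5]
width: 0.0197
```

Request:
arm_command(
  series="-0.004 0 -0.001 0 0 -0.001 0; -0.003 0 0 0 0 -0.002 0; 0 0 0 0 0 -0.002 0",
)

```text
time: 13.8
tool_pos: [0.5955, -0.137, 0.1457]
ee_rot: [-1.565, 0.0, -2.049]
wrist_force: [1.6, -2.0, 3.8]
width: 0.0194
```

Request:
arm_command(
  series="-0.003 0 0 0 -0.0002 -0.002 0; -0.001 0 0 0 0 -0.002 0; 0 0 0 0 0 -0.002 0; 0 0 0 0 0 -0.002 0",
)

```text
time: 14.2
tool_pos: [0.5894, -0.1339, 0.1458]
ee_rot: [-1.565, 0.0, -2.049]
wrist_force: [2.5, -2.4, 2.9]
width: 0.0195
```

Run:
```python
from fit import *
o=robot.get_obs(); print(o['tool_pos'],o['ee_rot'],o['wrist_force'],o['wrist_torque'])
im=robot.snapshot('scene'); cv2.imwrite('pics/s8.png',cv2.resize(im[130:230,130:230],None,fx=6,fy=6,interpolation=2))
im=robot.snapshot('wrist'); cv2.imwrite('pics/w8.png',cv2.resize(im[130:260,180:340],None,fx=4.6,fy=4.6,interpolation=2))
```

```text
[ 0.5894131  -0.13392695  0.14584156] [-1.56527972e+00  2.72496972e-04 -2.04923691e+00] [ 2.48307742 -2.388285    2.92063562] [-0.31436971 -0.66313164 -0.0163949 ]
```

View pics/s8.png

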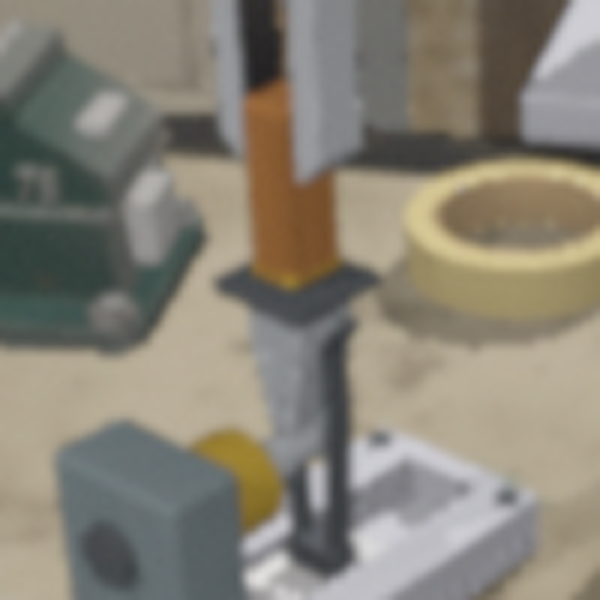

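View pics/w8.png

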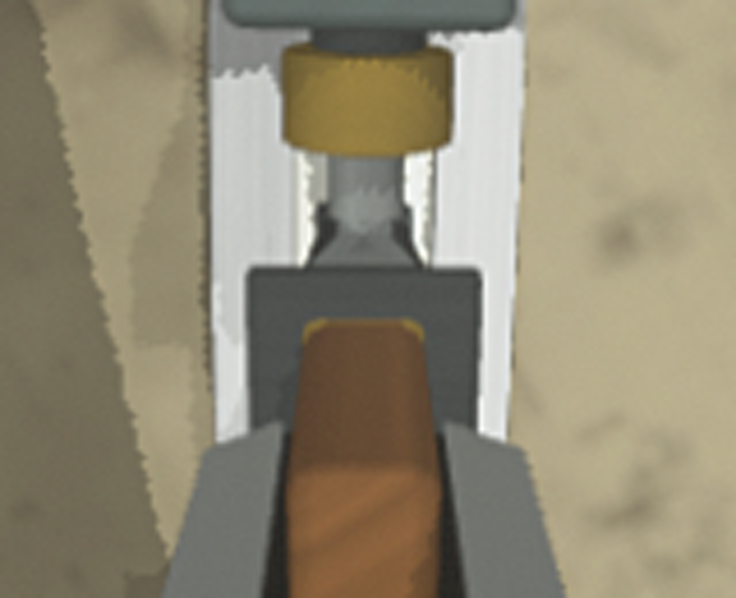

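Request:
arm_command(
  series="-0.002 0 0 0 -0.0003 -0.003 0; -0.001 0 0 0 0 -0.003 0; 0 0 0 0 0 -0.003 0; 0 0 0 0 0 -0.003 0; 0 0 0 0 0 -0.003 0; 0 0 0 0 0 -0.003 0",
)

```text
time: 14.9
tool_pos: [0.5715, -0.1246, 0.1457]
ee_rot: [-1.571, 0.0, -2.049]
wrist_force: [-0.5, -0.3, 3.9]
width: 0.0202
```

Request:
arm_command(
  series="0 0 0 0 -0.0003 -0.003 0; 0 0 0 0 -0.0003 -0.003 0; 0 0 0 0 0 -0.003 0",
)

```text
time: 15.2
tool_pos: [0.5608, -0.1188, 0.1457]
ee_rot: [-1.576, 0.0, -2.049]
wrist_force: [-0.0, -0.6, 3.8]
width: 0.0197
```

Request:
arm_command(
  series="0.002 0 0 0 0 -0.0005 0; 0.002 0 0 0 0 -0.001 0; 0 0 0 0 0 -0.001 0; 0 0 0 0 0 -0.001 0",
)

```text
time: 15.6
tool_pos: [0.5568, -0.1166, 0.1457]
ee_rot: [-1.573, 0.0, -2.048]
wrist_force: [0.0, -0.7, 3.1]
width: 0.0196
```

Request:
arm_command(
  series="0 0 0 0 0 -0.001 0; 0 0 0 0 0 -0.001 0",
)

```text
time: 15.8
tool_pos: [0.5553, -0.1158, 0.1458]
ee_rot: [-1.572, 0.0, -2.049]
wrist_force: [1.1, -1.1, 3.1]
width: 0.0195
```

Request:
arm_command(
  series="0 0 0 0 0 -0.001 0; 0 0 0 0 0 -0.001 0",
)

```text
time: 16.0
tool_pos: [0.554, -0.1152, 0.1461]
ee_rot: [-1.57, 0.001, -2.049]
wrist_force: [0.6, -0.9, 3.4]
width: 0.0196
```

Run:
```python
from fit import *
o=robot.get_obs(); print(o['tool_pos'],o['ee_rot'],o['wrist_force'],o['wrist_torque'])
im=robot.snapshot('scene'); cv2.imwrite('pics/s9.png',cv2.resize(im[120:230,130:240],None,fx=6,fy=6,interpolation=2)[60:])
```

```text
[ 0.55395765 -0.11517628  0.14606714] [-1.57018813e+00  5.26831822e-04 -2.04871056e+00] [ 0.57488209 -0.87963097  3.41632833] [-0.121221   -0.31851775  0.02691221]
```

View pics/s9.png

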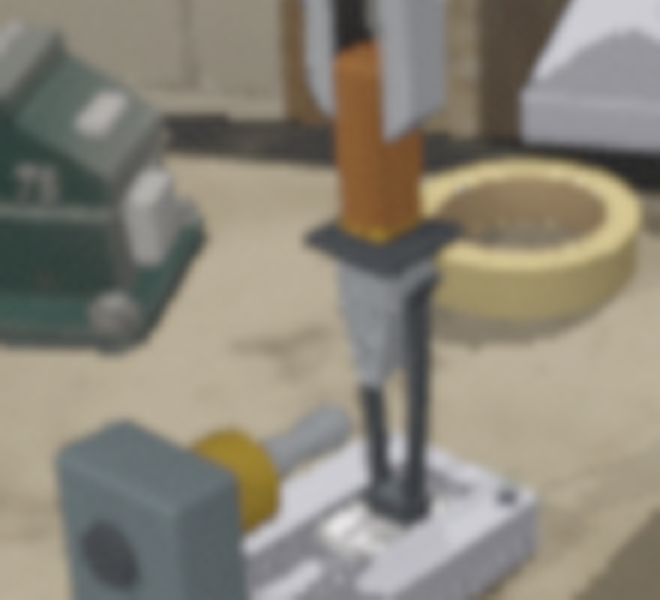

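Request:
arm_command(
  series="0 0 0 0 0 -0.0015 0; 0 0 0 0 0 -0.0015 0",
)

```text
time: 16.25
tool_pos: [0.5514, -0.1139, 0.1464]
ee_rot: [-1.569, 0.001, -2.049]
wrist_force: [1.3, -0.9, 4.4]
width: 0.0199
```

Request:
arm_command(
  series="0 0 0 0 0 -0.0015 0; 0 0 0 0 0 -0.0015 0",
)

```text
time: 16.45
tool_pos: [0.5495, -0.1129, 0.1466]
ee_rot: [-1.566, 0.001, -2.049]
wrist_force: [4.0, -2.6, 0.8]
width: 0.0197
```

Request:
arm_command(
  series="-0.002 0 0 0 0 -0.001 0; -0.002 0 0 0 0 -0.001 0",
)

```text
time: 16.65
tool_pos: [0.549, -0.1127, 0.1466]
ee_rot: [-1.567, 0.001, -2.049]
wrist_force: [3.8, -3.0, 1.9]
width: 0.0197
```

Run:
```python
from fit import *
o=robot.get_obs(); print(o['tool_pos'],o['ee_rot'],o['wrist_force'],o['wrist_torque'])
im=robot.snapshot('scene'); cv2.imwrite('pics/s10.png',cv2.resize(im[120:230,130:240],None,fx=6,fy=6,interpolation=2)[60:])
im=robot.snapshot('wrist'); cv2.imwrite('pics/w10.png',cv2.resize(im[90:260,160:360],None,fx=3.5,fy=3.5,interpolation=2))
im=robot.snapshot('top'); cv2.imwrite('pics/t10.png',cv2.resize(im[110:260,190:350],None,fx=4,fy=4,interpolation=2))
```

```text
[ 0.54898815 -0.11274806  0.1465953 ] [-1.56667583e+00  6.98022235e-04 -2.04921682e+00] [ 3.77829835 -3.00944014  1.92930804] [-0.46781067 -1.03303043  0.00775451]
```

View pics/s10.png

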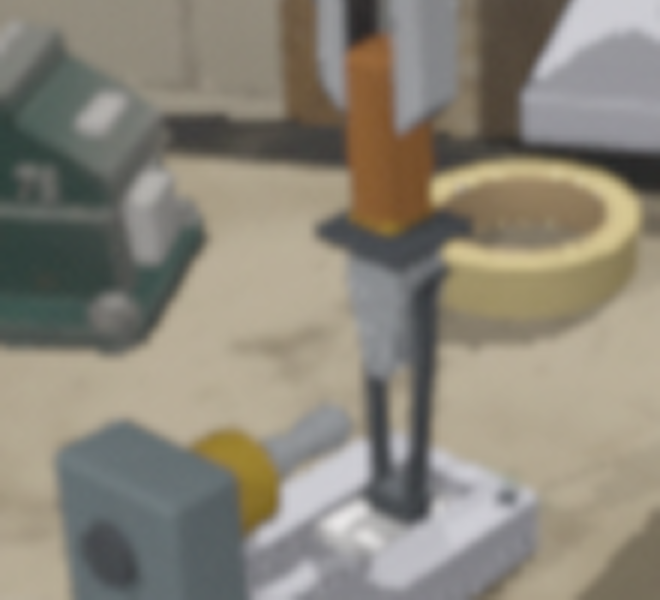

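View pics/w10.png

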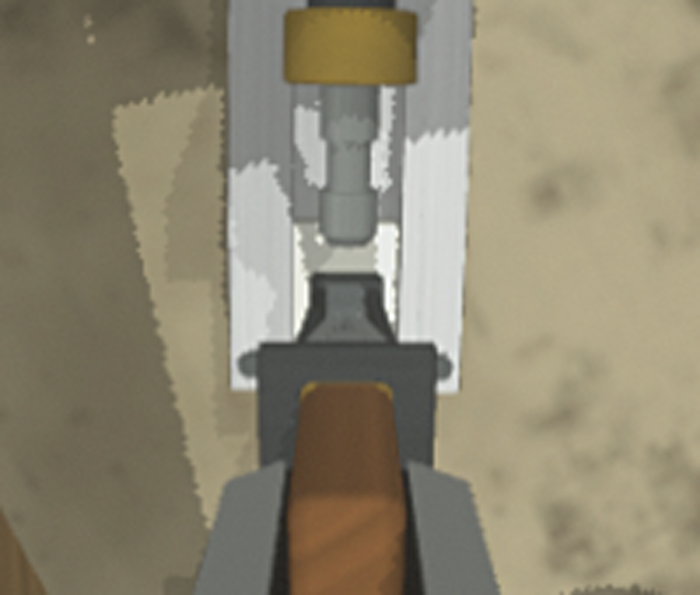

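Request:
arm_command(
  series="0 0 0 0 0 0.0015 0; 0 0 0 0 0 0.0015 0; 0 0 0 0 0 0.001 0",
)

```text
time: 17.1
tool_pos: [0.5504, -0.1133, 0.1464]
ee_rot: [-1.573, 0.001, -2.049]
wrist_force: [0.5, -0.9, 3.4]
width: 0.0195
```

Request:
arm_command(
  series="0.001 0 0 0 0 0.0008 0; 0 0 0 0 -0.002 0 0; 0 0 0 0 -0.003 0 0; 0 0 0 0 -0.003 0 0",
)

```text
time: 17.5
tool_pos: [0.5479, -0.1124, 0.1496]
ee_rot: [-1.584, -0.001, -2.049]
wrist_force: [1.9, 0.0, -2.6]
width: 0.0199
```

Request:
arm_command(
  series="0.01 0 0 0 -0.003 0.0015 0; 0.004 0 0 0 -0.003 0.0008 0; 0.002 0 0 0 -0.003 0.0005 0",
)

```text
time: 17.8
tool_pos: [0.5481, -0.1127, 0.1563]
ee_rot: [-1.575, -0.002, -2.048]
wrist_force: [1.0, -1.1, -3.2]
width: 0.0197
```

Request:
arm_command(
  series="0.006 0 0.001 0 -0.003 0.001 0; 0.004 0 0.001 0 -0.003 0.001 0; 0.003 0 0 0 -0.003 0.0008 0; 0.002 0 0 0 -0.003 0.0005 0",
)

```text
time: 18.2
tool_pos: [0.5506, -0.114, 0.1696]
ee_rot: [-1.56, 0.0, -2.048]
wrist_force: [-0.4, -0.3, -3.1]
width: 0.0196
```

Request:
arm_command(
  series="-0.004 0 0 0 -0.004 0 0; -0.003 0 0 0 -0.005 0 0; -0.001 0 0 0 -0.006 0 0; 0 0 0 0 -0.008 0 0; 0 0 0 0 -0.01 0 0; 0 0 0 0 -0.01 0 0",
)

```text
time: 18.8
tool_pos: [0.5507, -0.1141, 0.2176]
ee_rot: [-1.567, 0.001, -2.048]
wrist_force: [0.2, -0.3, 0.4]
width: 0.02
```

Run:
```python
from fit import *
o=robot.get_obs(); print(o['tool_pos'],o['ee_rot'],o['wrist_force'],o['time'])
pe=params('wrist');im=robot.snapshot('wrist'); cv2.imwrite('pics/w11.png',cv2.resize(im[90:260,160:360],None,fx=3.5,fy=3.5,interpolation=2))
im=robot.snapshot('scene'); cv2.imwrite('pics/s11r.png',im);cv2.imwrite('pics/s11.png',cv2.resize(im[120:230,130:240],None,fx=6,fy=6,interpolation=2)[60:])
```

```text
[ 0.55072227 -0.11407813  0.21756404] [-1.56683095e+00  5.15549326e-04 -2.04817858e+00] [ 0.21321358 -0.27582951  0.37658741] 18.8
```

View pics/s11.png

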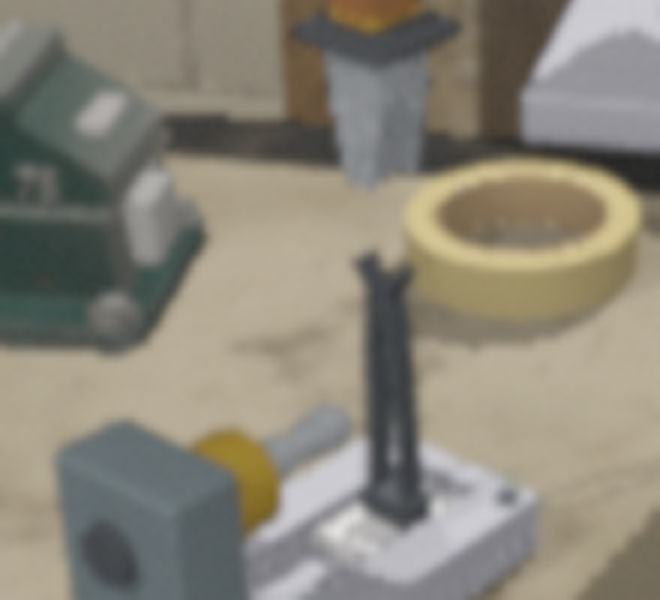

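View pics/w11.png

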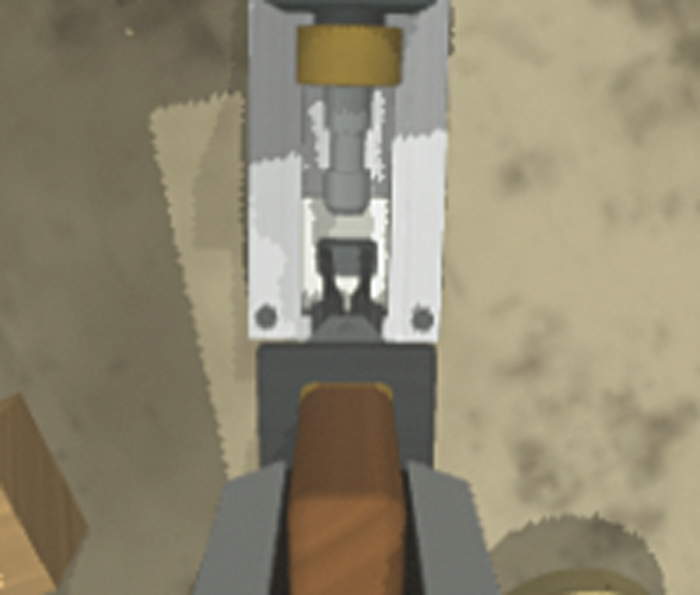

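Run:
```python
from fit import *
from plan import *
pe=params('wrist');im=robot.snapshot('wrist')
o=robot.get_obs(); print(o['tool_pos'],o['ee_rot'])
st=np.array([.597,-.1385,-.478])
def mk(s):
    cl=tf(st,[[s,0,0]])[0]; return [cl[0],cl[1],st[2]]
out=[]
for s in(-.047,-.042):
    c=mk(s)
    its=standitems(st)[2:]+[(tf(c,box(-.023,.023,-.02,.02,.016)),(255,255,0)),(tf(c,box(-.005,.005,-.0149,-.0109,.12)),(255,0,255)),(tf(c,box(-.005,.005,.0109,.0149,.12)),(255,0,255)),(tf(st,box(-.08,.078,-.038,.038,.024)),(0,255,0))]
    out.append(overlay('wrist',im,its,(220,90,300,200),5,pe))
cv2.imwrite('pics/o13.png',np.hstack(out))
plan([.53,.03,.225],-1.85,8,0)
```

```text
[ 0.5512562  -0.11424714  0.21789868] [-1.56470222e+00  8.99713361e-04 -2.04820801e+00]
-0.001 -0.025 -0 -0.0148 -0.0009 -0.0106 0; -0.001 -0.025 -0 -0.0151 -0.0009 -0.0103 0; -0.001 -0.025 -0 -0.0153 -0.0009 -0.0099 0; -0.001 -0.025 -0 -0.0155 -0.0009 -0.0095 0; -0.001 -0.025 -0 -0.0158 -0.0009 -0.0091 0; -0 -0.024 -0 -0.016 -0.0009 -0.0087 0; -0.001 -0.025 -0 -0.0162 -0.0009 -0.0083 0; -0 -0.024 -0 -0.0164 -0.001 -0.008 0
```

View pics/o13.png

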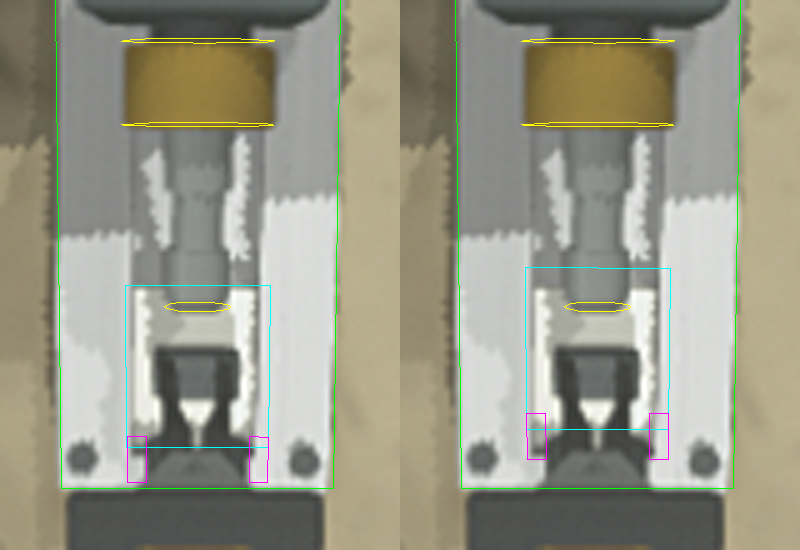

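Request:
arm_command(
  series="-0.002 0 0 0 -0.005 0 0; 0 -0.022 0 -0.0148 -0.001 -0.0106 0; 0 -0.022 0 -0.015 -0.001 -0.0103 0; 0 -0.022 0 -0.0153 -0.001 -0.01 0; 0 -0.022 0 -0.0155 -0.001 -0.0095 0; 0 -0.022 0 -0.016 -0.001 -0.009 0; 0 -0.022 0 -0.016 -0.001 -0.0087 0; 0 -0.022 0 -0.016 -0.001 -0.0083 0; 0 -0.022 0 -0.016 -0.001 -0.008 0",
)

```text
time: 19.85
tool_pos: [0.525, 0.0437, 0.2285]
ee_rot: [-1.575, 0.002, -1.855]
wrist_force: [0.0, 1.3, -1.8]
width: 0.0198
```

Run:
```python
from plan import *
p,R,o=pose(); print(p,o['ee_rot'],o['time'])
plan([.5324,.0795,.19],-1.649,7,0)
```

```text
[0.52495667 0.04365839 0.22849277] [-1.57528968  0.00236292 -1.85491073] 19.85
0.001 -0.029 -0 -0.0052 0.0055 -0.0004 0; 0.001 -0.029 -0 -0.0052 0.0055 -0.0002 0; 0 -0.03 -0.001 -0.0052 0.0055 -0.0001 0; 0.001 -0.029 -0 -0.0052 0.0055 0 0; 0 -0.03 -0.001 -0.0052 0.0055 0.0002 0; 0.001 -0.029 -0 -0.0052 0.0055 0.0004 0; 0 -0.03 -0.001 -0.0053 0.0056 0.0005 0
```

Request:
arm_command(
  series="0.001 -0.029 0 -0.0052 0.005 -0.0004 0; 0.001 -0.029 0 -0.0052 0.005 -0.0002 0; 0 -0.03 0 -0.0052 0.005 0 0; 0 -0.029 0 -0.0052 0.005 0 0; 0 -0.03 0 -0.0052 0.005 0 0; 0 -0.029 0 -0.004 0.005 0 0; 0 -0.03 0 -0.003 0.004 0 0; 0 0 0 0 0 0 0",
)

```text
time: 20.65
tool_pos: [0.529, 0.0816, 0.1896]
ee_rot: [-1.576, 0.003, -1.626]
wrist_force: [0.1, -0.1, -0.7]
width: 0.0197
```

Run:
```python
from plan import *
p,R,o=pose(); print(p,o['ee_rot'],o['time'])
plan([.5324,.0795,.16],-1.649,3,0)
```

```text
[0.52899034 0.08163863 0.18955641] [-1.57639403  0.00252863 -1.62571531] 20.65
0.002 0.008 -0.001 0.0007 0.0098 0.0012 0; 0.002 0.008 -0.001 0.0006 0.0099 0.0012 0; 0.002 0.007 -0 0.0007 0.0098 0.0012 0
```

Request:
arm_command(
  series="0.002 0.008 -0.001 0.0007 0.009 0.0012 0; 0.002 0.008 -0.001 0.0006 0.009 0.0012 0; 0.002 0.007 0 0.0006 0.008 0.0012 0; 0 0 0 0 0 0 0",
)

```text
time: 21.05
tool_pos: [0.5327, 0.0786, 0.1612]
ee_rot: [-1.57, -0.0, -1.652]
wrist_force: [-0.1, 0.1, -1.9]
width: 0.0196
```

Run:
```python
from fit import *
from plan import *
p,R,o=pose(); print(p,o['ee_rot'],o['time'],o['wrist_force'])
pe=params('wrist');im=robot.snapshot('wrist'); cv2.imwrite('pics/w12.png',im)
b=[.533,.079,-.078]
its=blockitems(b)+[(tf(b,box(-.0145,.0145,-.01425,.01425,.06)),(0,255,255))]
cv2.imwrite('pics/o14.png',overlay('wrist',im,its,(190,130,320,260),5,pe))
im=robot.snapshot('scene');cv2.imwrite('pics/s12.png',cv2.resize(im[130:240,240:340],None,fx=5.5,fy=5.5,interpolation=2))
plan([.5324,.0795,.155],-1.649,1,0)
```

```text
[0.53271563 0.07861461 0.16118536] [-1.56991685e+00 -2.13328666e-04 -1.65181117e+00] 21.05 [-0.12446378  0.07300864 -1.90472414]
-0.003 -0.002 -0 -0.0007 0.0076 -0.001 0
```

View pics/o14.png

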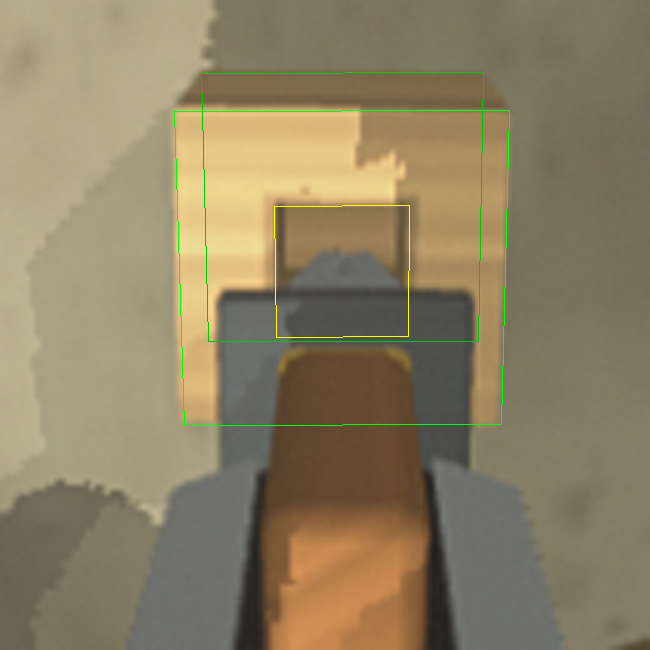

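View pics/s12.png

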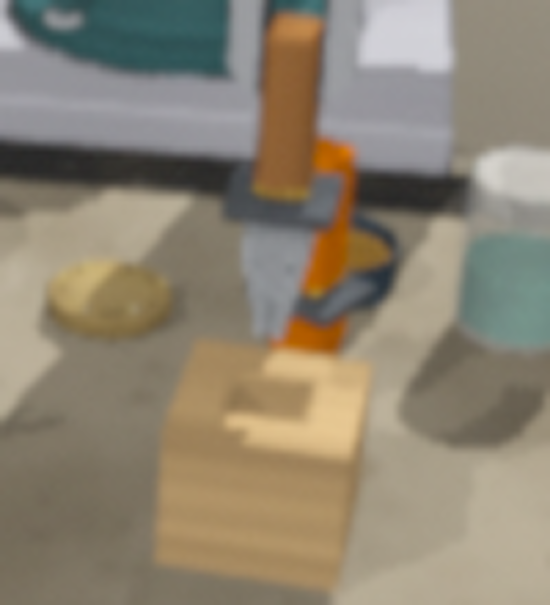

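Request:
arm_command(
  series="-0.002 -0.002 0 -0.0007 0.007 -0.001 0; 0 0 0 0 0.007 0 0; 0 0 0 0 0.007 0 0; 0 0 0 0 0.007 0 0; 0 0 0 0 0 0 0",
)

```text
time: 21.65
tool_pos: [0.5329, 0.0796, 0.1331]
ee_rot: [-1.568, 0.0, -1.649]
wrist_force: [-0.1, -0.3, -1.3]
width: 0.0198
```

Request:
arm_command(
  series="-0.003 0 0 0 0.006 -0.0005 0; 0 0 0 0 0.006 0 0; 0 0 0 0 0.006 0 0; 0 0 0 0 0 0 0",
)

```text
time: 22.05
tool_pos: [0.5323, 0.0797, 0.1134]
ee_rot: [-1.572, 0.0, -1.649]
wrist_force: [0.2, -0.3, -1.1]
width: 0.0199
```

Run:
```python
from plan import *
p,R,o=pose(); print(p,o['ee_rot'],o['time'],o['wrist_force'])
plan([.5324,.0795,.1],-1.649,3,0)
```

```text
[0.53229997 0.07967182 0.1133816 ] [-1.57166421e+00  3.51878561e-04 -1.64926924e+00] 22.05 [ 0.16191746 -0.2554298  -1.05750997]
0 -0 -0 0.0001 0.0045 0 0; 0 -0 -0 0 0.0044 0.0001 0; 0.001 -0 -0 0.0001 0.0045 0 0
```

Request:
arm_command(
  series="0 0 0 0 0.006 0 0; 0 0 0 0 0.006 0 0; 0 0 0 0 0.006 0 0; 0 0 0 0 0.004 0 0; 0 0 0 0 0 0 0",
)

```text
time: 22.55
tool_pos: [0.5323, 0.0797, 0.0894]
ee_rot: [-1.572, 0.0, -1.649]
wrist_force: [0.1, 0.5, -1.2]
width: 0.0195
```

Request:
arm_command(
  series="0 0 0 0 0.003 0 0; 0 0 0 0 0.003 0 0; 0 0 0 0 0.002 0 0; 0 0 0 0 0 0 0",
)

```text
time: 22.95
tool_pos: [0.5326, 0.0797, 0.0811]
ee_rot: [-1.571, 0.0, -1.649]
wrist_force: [0.4, 0.2, -1.1]
width: 0.0196
```

Request:
arm_command(
  series="0 0 0 0 0.0015 0 0; 0 0 0 0 0.0015 0 0; 0 0 0 0 0 0 0",
)

```text
time: 23.25
tool_pos: [0.5334, 0.0798, 0.0803]
ee_rot: [-1.568, 0.001, -1.649]
wrist_force: [0.4, -0.5, -1.0]
width: 0.0197
```

Request:
arm_command(
  series="-0.003 0 0 0 0.002 -0.0008 0; 0 0 0 0 0.002 0 0; 0 0 0 0 0.002 0 0",
)

```text
time: 23.55
tool_pos: [0.5338, 0.0799, 0.0798]
ee_rot: [-1.567, 0.001, -1.649]
wrist_force: [-3.3, -0.1, 7.9]
width: 0.0198
```

Request:
arm_command(
  series="-0.001 0 0 0 -0.0003 -0.0006 0; 0 0 0 0 0 0 0.03; 0 0 0 0 0 0 0.04; 0 0 0 0 0 0 0.05; 0 0 0 0 0 0 0.06; 0 0 0 0 0 0 0.06; 0 0 0 0 0 0 0.06",
)

```text
time: 24.25
tool_pos: [0.5335, 0.0799, 0.0794]
ee_rot: [-1.568, 0.001, -1.649]
wrist_force: [-0.4, 0.6, 0.6]
width: 0.0597
```

Run:
```python
from plan import *
p,R,o=pose(); print(p,o['ee_rot'],o['time'],o['wrist_force'],o['width'])
```

```text
[0.53349172 0.07993473 0.07938707] [-1.56758241e+00  1.17795883e-03 -1.64911945e+00] 24.25 [-0.43402182  0.61913094  0.56123152] 0.05972828112856552
```

Released. Withdraw straight up and look.

Request:
arm_command(
  series="0 0 0 0 -0.008 0 0.06; 0 0 0 0 -0.015 0 0.06; 0 0 0 0 -0.02 0 0.06; 0 0 0 0 -0.025 0 0.06; 0 0 0 0 -0.03 0 0.06; 0 0 0 0 -0.03 0 0.06; 0 0 0 0 -0.03 0 0.06; 0 0 0 0 0 0 0.06; 0 0 0 0 0 0 0.06",
)

```text
time: 25.15
tool_pos: [0.5324, 0.0798, 0.2462]
ee_rot: [-1.567, 0.001, -1.649]
wrist_force: [-0.1, -0.4, 0.2]
width: 0.0598
```

Run:
```python
from fit import *
o=robot.get_obs(); print(o['tool_pos'],o['ee_rot'],o['time'],o['wrist_force'])
b=[.533,.079,-.078]; st=np.array([.597,-.1385,-.478])
c=tf(st,[[-.047,0,0]])[0]; c=[c[0],c[1],st[2]]
its=blockitems(b)+wedgeitems(b); ci=[(tf(c,box(-.023,.023,-.02,.02,.016)),(255,255,0)),(tf(c,box(-.005,.005,-.0149,-.0109,.12)),(255,0,255)),(tf(c,box(-.005,.005,.0109,.0149,.12)),(255,0,255))]
pe=params('wrist');im=robot.snapshot('wrist');cv2.imwrite('pics/w14.png',im)
A=overlay('wrist',im,its,(190,80,310,210),5,pe); cv2.imwrite('pics/o15.png',A)
im=robot.snapshot('scene'); cv2.imwrite('pics/s14.png',cv2.resize(im[140:260,130:330],None,fx=4,fy=4,interpolation=2))
im=robot.snapshot('top'); cv2.imwrite('pics/t14.png',im)
```

```text
[0.53242443 0.07976634 0.24621495] [-1.56699398e+00  1.27971069e-03 -1.64913356e+00] 25.15 [-0.07835026 -0.4318264   0.1744056 ]
```

View pics/o15.png

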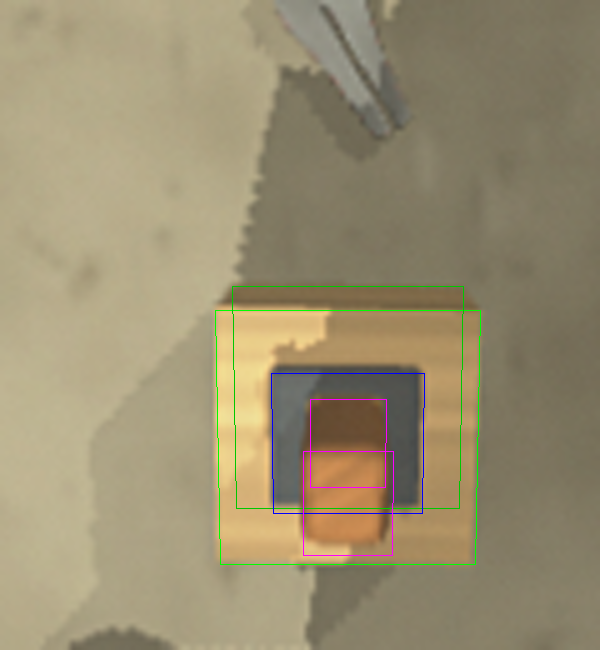

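View pics/s14.png

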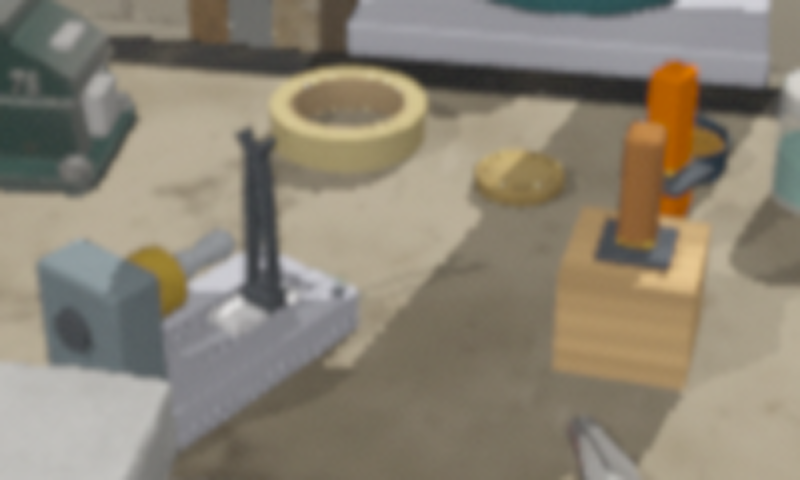

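View pics/w14.png

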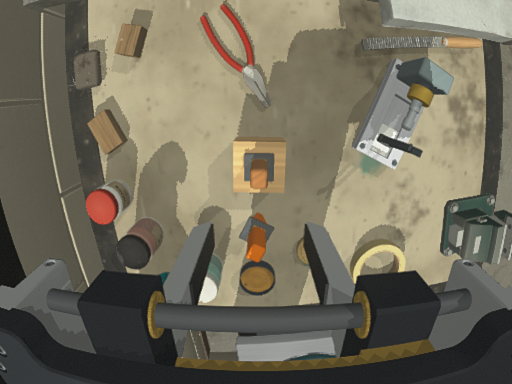

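Run:
```python
from bench import robot
print(robot.close_job(), robot.get_obs()['time'])
```

```text
the job is handed in; nothing more can be done
the job is handed in; nothing more can be done
```

I did the whole job in the order asked and handed it in at about 25 s of the 67 s; no verdict was reported.

- **Spreading:** I took the wedge from its block and pressed it between the clip's legs. It stopped dead on the spindle at about 10 N on the wrist.
- **Moving the clip:** I slid the clip off the spindle with the wedge only, at a few newtons, until it met the end stop.
- **Pulling out and putting back:** I pulled the wedge straight out and set it back in its socket, pressing about 9 N at the seat. I then opened the gripper and backed the arm off.

**Last checks:**
- The pictures show the clip off the spindle and closed. It lies within about 1–2 mm of the model at the end stop (x = -47 mm).
- The wedge's collar is flat on the block, as it was at the start, and I saw no other things moved.
- With the arm backed off, the wrist force is about zero.

**What did not go cleanly:**
- I drove the wedge about 5 mm further after the clip's foot had already stopped. The legs leaned back a little at up to about 5 N, and I took most of that force off before pulling out.
- While I pulled it out, the wedge drifted 1–2 mm along the bed towards the stop.
- The tip met the spindle 1.3 mm lower than the nominal figure, which I put down to a small slip in the grip or to calibration.

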